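# Nip up a lens retaining ring with a two-pin spanner

### The arm

A 6-joint arm with a two-finger parallel gripper is mounted at the origin on the work surface. World frame = base frame: x ahead of the robot, y to its left, z up, the work surface at z = 0. Lengths are in m, angles in rad, forces in N, time in s.
With the tool pointing down it reaches from about 0.275 to 0.75 m from the base axis. Payload 10.2 kg.
Tool frame: the origin (TCP) lies at the very end of the fingers, on their centre line; the grasp point (between the pads) lies 19 mm behind it; x points along the fingers, z is the direction in which the jaws open and shut, and the axes are right-handed (so a half turn about x gives the same grasp; the last joint's range is limited). The gripper opens to 85 mm and grips with 20 to 120 N. Pads are 22 mm wide; open, the fingers measure 114 mm over their backs; the gripper's body (76 mm by 85 mm) begins 54 mm behind the grasp point. The pads swing forward as they close: fully open they stand 13 mm farther back than shut.
Start: joints at [1.117, 0.313, 1.498, -0, 1.331, -0.223], TCP at [0.12, 0.511, 0.231] pointing down, gripper open.
Joint ranges: [-2.94, 2.94], [-0.97, 2.17], [0.19, 2.56], [-1.23, 4.37], [0.02, 3.11], [-2.88, 2.88]. Speed limits (rad/s): [2.39, 2.39, 3.01, 3.14, 3.14, 3.14].

### API

Orientations are given as a unit quaternion [x, y, z, w].
In Python, from rig import ctrl gives the robot as it stands.
- The arm moves only by the tool apply_moves, never from a script. Its argument "moves" is a list that holds one entry, the list of rows, each a list of 7 numbers: the shift along the tool's x, y, z in m, then the turn, a rotation vector about the tool's x, y, z in rad, then the opening, from 0 (shut) to 1 (fully open). In form: [[[x, y, z, rx, ry, rz, hand], ...]]. A call has 1 to 20 rows; each row is the pose to reach, as a shift and turn from the pose measured when the call began, along the tool's axes at that moment; what a row does not reach only later rows make up. A row lasts 1/12 s, in which the tool goes at most 41.7 mm and 7.16 degrees, less where a joint would pass 70% of its speed; a pose out of reach is approached as far as the arm can. A call with a gripper value outside its range is refused whole. The fingers move at their own pace and stop on an object; the grip force is fixed at half the most. Time passes only in rows, so rows that repeat a pose let the fingers close. It gives the time, the measured TCP pose, the force and the opening at its end, in the units of the state.
- ctrl.read_state(): the state, without advancing time (a new reading comes with each control period).
- ctrl.get_image(name): name is "side" or "top"; returns (picture, depth): 384x512x3 uint8, red, green, blue; 384x512 float32, m along the optical axis (not along the pixel's ray), 0 where there is no reading.
- ctrl.calibration(name): a dict with "mtx" (3x3 intrinsics, pixels), "R" (3x3) and "t" (3): a world point X has camera coordinates R X + t. Camera axes: x right, y down, z forward; pixel columns grow to the right and rows downward; lengths in m; the calibration is good to about 2 mm. A picture is of the moment at which its call begins. calibration takes no time and is no camera call.
- ctrl.close_job(): hands the job in, once; it reports no verdict.
The state is a dict: "time_s": time; "joint_positions": joint angles; "qvel": joint speeds; "joint_efforts": joint torques, N m; "tcp_pos": TCP position; "orientation": TCP orientation; "force": force on the tool from outside, world axes, zero at the start; "moment": the same for the moment, N m; "opening": opening from 0.0 (shut) to 1.0 (fully open).
Only numpy, scipy, OpenCV 4.12 (cv2) and the standard library are available. Lean on these libraries where they do the work, as an engineer would, in place of code of your own. Each camera call takes 0.05 s, during which the arm holds its last target.

### The job

Tighten the loose retaining ring that holds the lens in the clamped barrel: take the pin spanner that fits the ring's two holes, feel its pins into them, and turn the ring clockwise until it is home on the lens and nipped up to about 0.4 N m, firm but not forced. Press only lightly and keep off the glass. Then, without slackening the ring, stand the spanner upright in the cup you took it from, and leave everything else where it is.

Things in the scene. Friction and masses are not known exactly. Their poses are not given: they have to be found in the camera images.
- clamp: Fixed aluminium bench clamp: plate 110 x 130 x 12 mm with a split collar 90 mm across, top 38 mm up; pinch screw on its -x side. Origin on the table under the collar's middle, z up. It holds a fixed black lens barrel upright and centred on the clamp's z axis: 60 mm across, rim 72 mm above the origin, bore 51 mm.
- ring_face (a point): Point on the barrel's axis at the height of the retaining ring's flat face: 67 mm above the clamp's origin, 5 mm below the rim; turned with the clamp. The bare aluminium ring: outside 50, inside 30 mm, two round blind holes 6 mm wide, 5 mm deep, 39 mm apart, opposite each other. At the start the line through them is within 30 degrees of the clamp's y axis; just where is not measured.
- ring (a joint): Turn of the ring in rad; grows as it is tightened, clockwise seen from above. Starts between -0.85 and -0.5; 0 is where it meets the lens. Until there it turns against a steady 0.15 N m of thread friction; at 0 it stops hard and the torque climbs at once, so come up to it slowly. It stays where it is left. Its height does not change.
- lens: Domed glass lens under the ring, seen in its 30 mm opening; its top is 1.8 mm below the ring's face or lower. Origin on the barrel's axis under the glass.
- spanner: The pin spanner that fits: loose, steel, 0.14 to 0.24 kg, 96 mm tall, standing pins down in a cup of the tool rest. Origin midway between its pin tips, z up the handle. Two round pins 4.6 mm thick, 11 mm long, 39 mm apart along its y axis, the last 2.6 mm tapering to 2.2 mm. Above them (11 to 19 mm) a foot bar, 14 mm by 46 mm in y, then a neck 16 mm across. Half a turn about z makes no difference.
- spanner_grip (a point): Point on the spanner's axis, 65 mm above its pin tips, in the middle of its hexagonal handle. The handle reaches from 34 to 96 mm above the pin tips and is 24 mm across flats; the flats face along the spanner's x axis and every 60 degrees round from it.
- narrow_spanner: Another pin spanner with the same handle, but its pins are only 26 mm apart and its foot bar is only 32 mm long; it stands in the other cup. Too narrow for this ring: not to be used or moved. Origin midway between its pin tips.
- rest: Fixed black tool rest: plate 84 x 190 x 8 mm with two round cups 100 mm apart along its y axis, inside diameter 56 mm, rim 26 mm above the table. In the middle of each stands a post 20 mm across, its top 22 mm above the table. A spanner stands with the underside of its foot bar on the post, its pins hanging beside it, at any yaw. Origin on the table under the middle of the plate.
- cup_left (a point): Middle of the top of the post in the cup on the rest's +y side, 22 mm above the table. The origin of a spanner standing there is 11 mm below this point.
- cup_right (a point): The same in the cup on the rest's -y side.
There are look-alikes about, which are no part of the job. Leave any yellow look-alike of the spanner alone.

How it is judged:
By the outcome, as a careful person would: the job done as asked, in the order asked, and still so for the second after the job is handed in, with the robot touching nothing.
It also fails if it takes over 72 s, if anything falls off the work surface, if the arm or the gripper's body presses on something with over 40 N, if the wrist force passes 120 N, or if a joint passes its speed limit or range.

## Working session

There is one attempt and no reset: what is moved stays moved. The work goes in short steps, Python scripts to look and compute and a tool call to move; the robot and the scene stay as the last step left them, time stands still between calls to the robot, and variables do not carry over. Pictures are saved under pics/ and viewed, and the job is handed in when it is done.

Besides the shell and the picture viewer there is one more tool, called after "Request:" as name([rows], argument=value, ...), one row to a line, values as JSON. apply_moves: Moves the arm, as the interface text tells. Its arguments: {"type":"object","properties":{"moves":{"type":"array","items":{"type":"array","items":{"type":"array","items":{"type":"number"}}}}},"required":["moves"]}

```bash
ls; mkdir -p pics; cat > h.py <<'E'
import numpy as np, cv2
from scipy.spatial.transform import Rotation as Ro
from rig import ctrl
def snap(name,tag):
    im,d=ctrl.get_image(name); np.savez('pics/%s.npz'%tag,im=im,d=d)
    cv2.imwrite('pics/%s.png'%tag,im[:,:,::-1]); return im,d
def load(tag):
    z=np.load('pics/%s.npz'%tag); return z['im'],z['d']
def crop(tag,x0,y0,x1,y1,s,out):
    im,_=load(tag); c=cv2.resize(im[y0:y1,x0:x1,::-1],None,fx=s,fy=s,interpolation=cv2.INTER_CUBIC); cv2.imwrite('pics/%s.png'%out,c)
def world(name,u,v,z):
    c=ctrl.calibration(name); K,R,t=map(np.array,(c['mtx'],c['R'],c['t']))
    return R.T@(np.linalg.inv(K)@np.array([u,v,1.])*z-t)
def onplane(name,u,v,h):
    c=ctrl.calibration(name); K,R,t=map(np.array,(c['mtx'],c['R'],c['t']))
    o=-R.T@t; d=R.T@np.linalg.inv(K)@np.array([u,v,1.]); return o+d*(h-o[2])/d[2]
def proj(name,X):
    c=ctrl.calibration(name); K,R,t=map(np.array,(c['mtx'],c['R'],c['t']))
    p=K@(R@np.array(X)+t); return p[:2]/p[2]
E
python3 - <<'E'
from h import *
for n in ('side','top'):
    snap(n,n+'0'); c=ctrl.calibration(n); print(n,c)
print(ctrl.read_state())
E
```

```text
pics
side {'mtx': array([[359.33737632,   0.        , 255.27295802],
       [  0.        , 359.33737632, 189.18748092],
       [  0.        ,   0.        ,   1.        ]]), 'R': array([[ 0.88776886, -0.46010687,  0.01296653],
       [-0.34048358, -0.67539268, -0.65415263],
       [ 0.30973762,  0.57632144, -0.75625142]]), 't': array([-0.45563989,  0.26167125,  0.53391464])}
top {'mtx': array([[489.2036542 ,   0.        , 265.60282106],
       [  0.        , 489.2036542 , 191.1561997 ],
       [  0.        ,   0.        ,   1.        ]]), 'R': array([[-0.00194753, -0.99996997, -0.00750076],
       [-0.98541402,  0.00319543, -0.17014403],
       [ 0.17016289,  0.00706   , -0.98539066]]), 't': array([0.07161781, 0.5216917 , 0.94749034])}
{'time_s': 0.1, 'joint_positions': array([ 1.11659010e+00,  3.13383435e-01,  1.49835167e+00,  1.50004592e-06,
        1.33100282e+00, -2.23439700e-01]), 'qvel': array([-2.42516466e-03, -3.55739343e-03, -1.14260250e-03,  2.37523502e-05,
       -1.22284006e-03, -9.19094360e-04]), 'joint_efforts': array([ 2.00119728e-03, -4.12898433e+01, -2.60144091e+01, -2.30106352e-04,
        3.02287772e-03, -1.04635643e-05]), 'tcp_pos': array([0.12000954, 0.51086614, 0.23080129]), 'orientation': array([-0.4392859 ,  0.55460449,  0.43893708,  0.55387363]), 'force': array([-1.02236938, -0.38985028,  0.32319181]), 'moment': array([0.03557105, 0.01560473, 0.03526097]), 'opening': 1.0017892748104587}
```

View pics/side0.png

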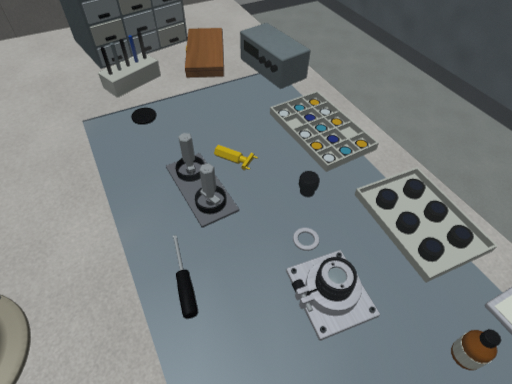

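View pics/top0.png

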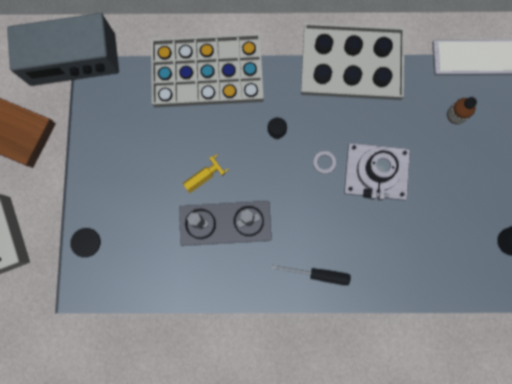

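```bash
python3 - <<'E'
from h import *
crop('side0',155,120,255,225,7,'c1'); crop('top0',170,190,285,255,6,'c2'); crop('top0',335,135,420,210,8,'c3'); crop('side0',280,235,385,335,7,'c4')
print(proj('top',[0.12,.511,.231]),proj('side',[0.12,.511,.231]))
for u,v in((225,222),(199,223),(249,221),(380,170)): 
    print(u,v,onplane('top',u,v,0.0))
E
```

```text
[-24.62981506 431.69747923] [-47.0280978   45.93833152]
225 222 [0.46417293 0.1560051  0.        ]
199 223 [0.462215   0.21063094 0.        ]
249 221 [0.46614233 0.10558683 0.        ]
380 170 [ 0.57467021 -0.17365152  0.        ]
```

View pics/c1.png

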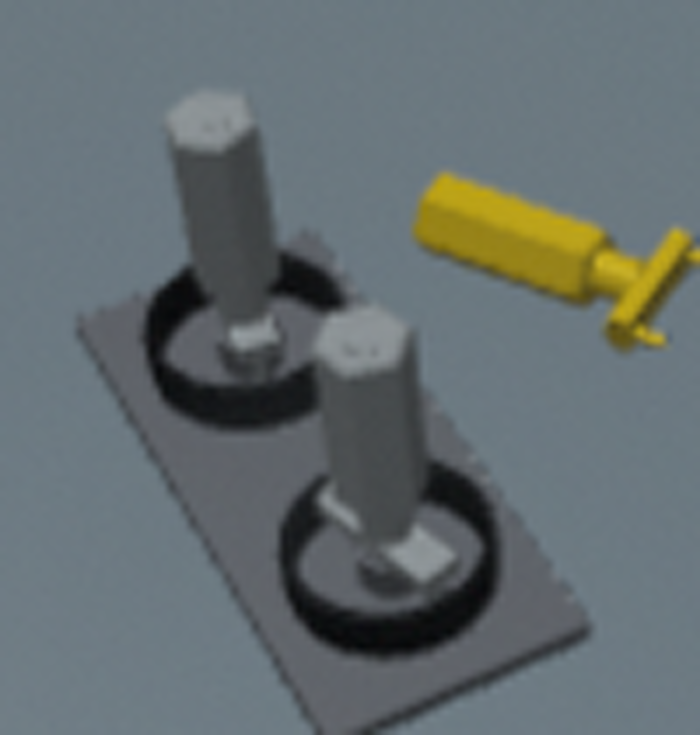

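View pics/c2.png

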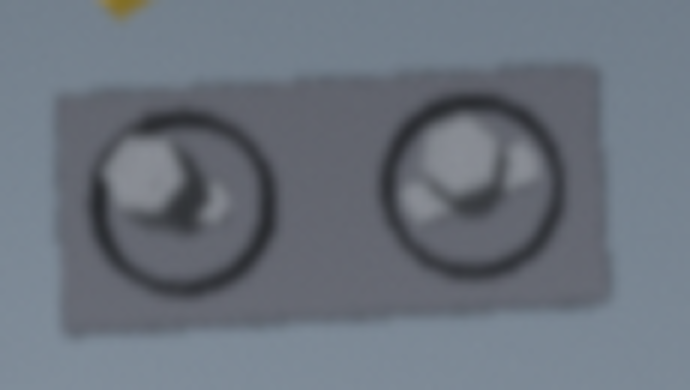

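View pics/c3.png

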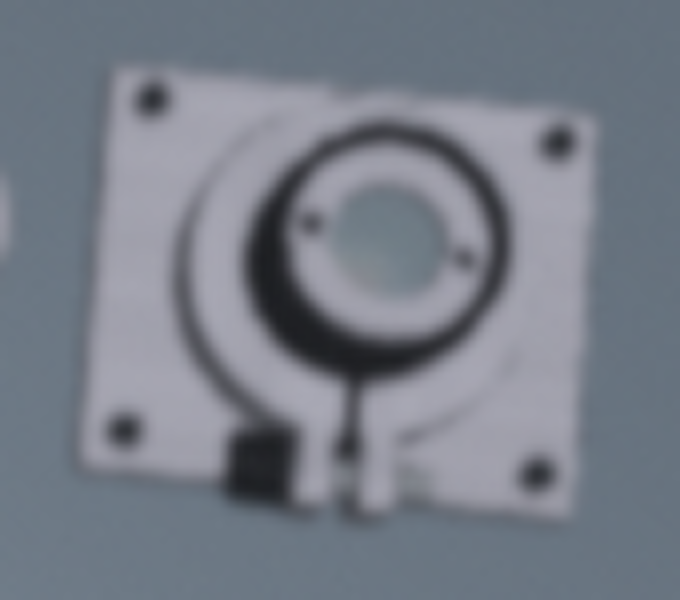

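View pics/c4.png

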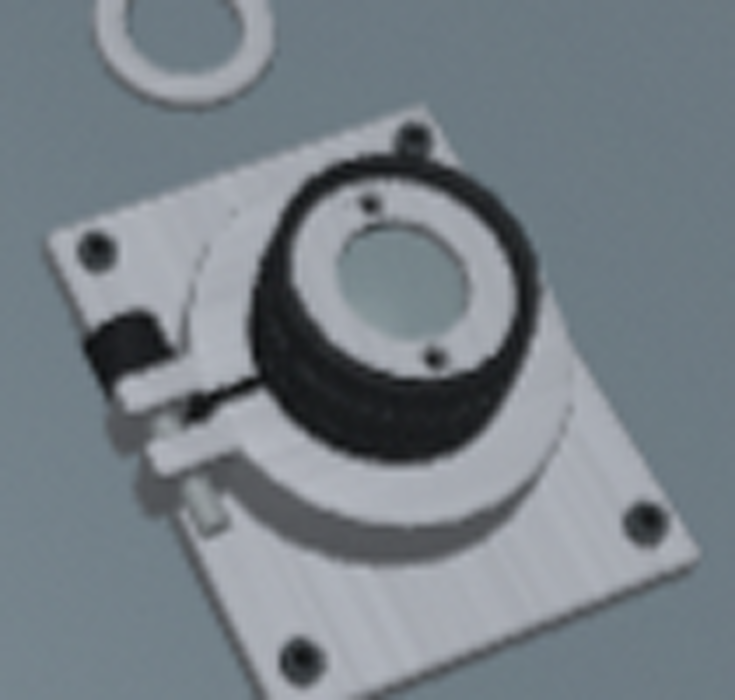

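```bash
cat >> h.py <<'E'
def tri(ut,us):
    A=[];b=[]
    for n,uv in (('top',ut),('side',us)):
        c=ctrl.calibration(n); K,R,t=map(np.array,(c['mtx'],c['R'],c['t'])); P=K@np.c_[R,t]
        for i in (0,1):
            r=uv[i]*P[2]-P[i]; A.append(r[:3]/np.linalg.norm(r[:3])); b.append(-r[3]/np.linalg.norm(r[:3]))
    X,res,_,_=np.linalg.lstsq(np.array(A),np.array(b),rcond=None); return X
def dark(im,u,v,r=3):
    g=im.mean(2).astype(float); u0,v0=int(round(u)),int(round(v)); w=g[v0-r:v0+r+1,u0-r:u0+r+1]
    w=np.clip(np.percentile(w,60)-w-4,0,None); yy,xx=np.mgrid[v0-r:v0+r+1,u0-r:u0+r+1]
    return np.array([(w*xx).sum(),(w*yy).sum()])/w.sum()
E
python3 - <<'E'
from h import *
np.set_printoptions(precision=4,suppress=True)
t,td=load('top0'); s,sd=load('side0')
H=[]
for ut,us in (((373.6,162.3),(332.6,263.9)),((392.4,166.8),(341.7,285.6))):
    a=dark(t,*ut,2);b=dark(s,*us,2); X=tri(a,b); H.append(X)
    print('hole',a,b,X,onplane('top',*a,.067),onplane('side',*b,.067))
print(np.linalg.norm(H[0]-H[1]))
# handle tops
for ut,us in (((460/6+170-.4,157/6+190-.4),(365/7+155-.4,342/7+120-.4)),((147/6+170-.4,173/6+190-.4),(210/7+155-.4,122/7+120-.4))):
    print('handle',ut,us,tri(ut,us),onplane('top',*ut,.107),onplane('side',*us,.107), td[int(ut[1]),int(ut[0])])
# cup rings centre in top at z=.026
for c in ((475,187),(184,203)): print('cup',onplane('top',c[0]/6+170-.4,c[1]/6+190-.4,.026))
# foot bar ends (right) z=.030
e=[onplane('top',p[0]/6+170-.4,p[1]/6+190-.4,.030) for p in ((402,212),(543,152))]
print('bar',e,np.linalg.norm(e[0]-e[1]),np.arctan2(*(e[1]-e[0])[[1,0]]))
# clamp corners in c3 z=.012
for p in ((115,68),(597,115),(575,520),(80,465)): print('clamp',onplane('top',p[0]/8+335-.4,p[1]/8+135-.4,.012))
for p in ((57,95),(598,68),(610,302),(66,335)): print('rest',onplane('top',p[0]/6+170-.4,p[1]/6+190-.4,.008))
E
```

```text
hole [373.1644 162.3014] [332.5311 263.96  ] [ 0.5766 -0.1455  0.0659] [ 0.5759 -0.1451  0.067 ] [ 0.5765 -0.146   0.067 ]
hole [392.0754 166.7013] [341.7784 285.9915] [ 0.5675 -0.1831  0.065 ] [ 0.5668 -0.1825  0.067 ] [ 0.5669 -0.1838  0.067 ]
0.03866513451160859
handle (246.26666666666668, 215.76666666666665) (206.74285714285713, 168.45714285714286) [0.4654 0.1062 0.1058] [0.4642 0.1063 0.107 ] [0.466  0.1051 0.107 ] 0.92490166
handle (194.1, 218.43333333333334) (184.6, 137.0285714285714) [0.4596 0.2045 0.1077] [0.4595 0.2046 0.107 ] [0.46   0.2053 0.107 ] 0.92202747
cup [0.4637 0.105  0.026 ]
cup [0.4585 0.2043 0.026 ]
bar [array([0.4549, 0.1296, 0.03  ]), array([0.4752, 0.0817, 0.03  ])] 0.05201177593053846 -1.1686605638153529
clamp [ 0.6309 -0.1073  0.012 ]
clamp [ 0.6175 -0.2347  0.012 ]
clamp [ 0.5087 -0.2234  0.012 ]
clamp [ 0.5237 -0.0949  0.012 ]
rest [0.4985 0.2521 0.008 ]
rest [0.5074 0.0629 0.008 ]
rest [0.4258 0.059  0.008 ]
rest [0.4149 0.2466 0.008 ]
```

```bash
cat >> h.py <<'E'
np.set_printoptions(precision=4,suppress=True)
def st(p=True):
    s=ctrl.read_state(); R=Ro.from_quat(s['orientation']).as_matrix()
    if p: print('t %.2f pos %s jawyaw %.2f tilt %.3f F %s M %s open %.3f q6 %.3f q %s'%(s['time_s'],s['tcp_pos'],np.degrees(np.arctan2(R[1,2],R[0,2])),np.degrees(np.arccos(-R[2,0])),s['force'],s['moment'],s['opening'],s['joint_positions'][5],s['joint_positions']))
    return s,R
def row(pos,yawdeg=None):
    "relative row to reach tcp pos, tool down, jaw yaw"
    s,R=st(False)
    d=R.T@(np.array(pos)-s['tcp_pos'])
    if yawdeg is None: r=np.zeros(3)
    else:
        a=np.radians(yawdeg); x=np.array([0,0,-1.]); z=np.array([np.cos(a),np.sin(a),0]); y=np.cross(z,x)
        r=Ro.from_matrix(R.T@np.c_[x,y,z]).as_rotvec()
    print(np.round(np.r_[d,r],4)); return d,r
E
python3 - <<'E'
from h import *
s,R=st(); print(R)
for y in (23,83,-37,-97,-157,143): print(y,end=' '); row([.465,.106,.15],y)
E
```

```text
t 0.10 pos [0.12   0.5109 0.2308] jawyaw 76.78 tilt 0.066 F [-1.0224 -0.3899  0.3232] M [0.0356 0.0156 0.0353] open 1.002 q6 -0.223 q [ 1.1166  0.3134  1.4984  0.      1.331  -0.2234]
[[-0.0005 -0.9735  0.2287]
 [-0.001   0.2287  0.9735]
 [-1.      0.0003 -0.0011]]
23 [ 0.081  -0.4285 -0.3151  0.9386 -0.0012  0.0003]
83 [ 0.081  -0.4285 -0.3151 -0.1086 -0.0011 -0.0003]
-37 [ 0.081  -0.4285 -0.3151  1.9858 -0.001   0.0009]
-97 [ 0.081  -0.4285 -0.3151  3.033  -0.0005  0.0017]
-157 [ 0.081  -0.4285 -0.3151 -2.203  -0.0003 -0.0014]
143 [ 0.081  -0.4285 -0.3151 -1.1558 -0.0008 -0.0009]
```

```bash
python3 - <<'E'
from h import *
crop('top0',228,198,272,236,16,'c5'); crop('side0',190,155,230,215,10,'c6')
E
```

```text
(no output)
```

View pics/c5.png

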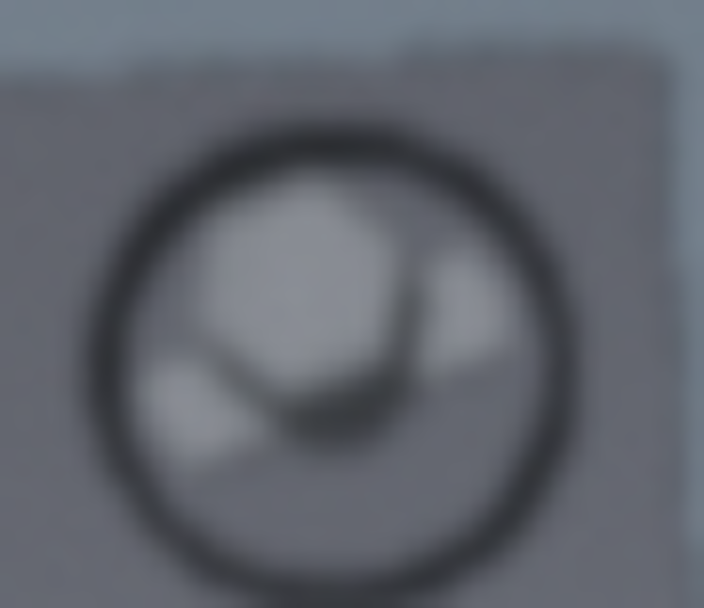

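View pics/c6.png

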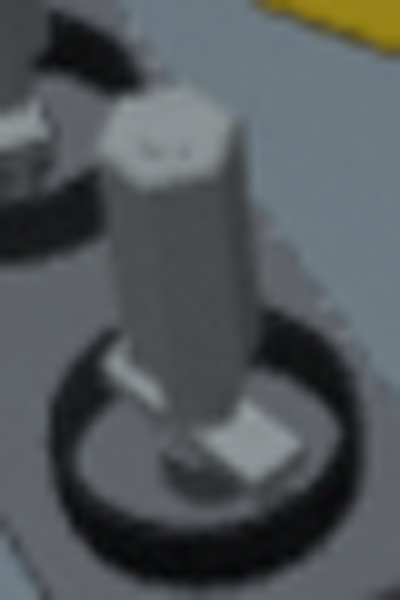

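Request:
apply_moves([
  [[0.02,-0.107,-0.079,0.24,0,0,1],[0.06,-0.4285,-0.3151,0.965,-0.0012,0,1],[0.06,-0.4285,-0.3151,0.965,-0.0012,0,1],[0.06,-0.4285,-0.3151,0.965,-0.0012,0,1],[0.06,-0.4285,-0.3151,0.965,-0.0012,0,1],[0.06,-0.4285,-0.3151,0.965,-0.0012,0,1],[0.06,-0.4285,-0.3151,0.965,-0.0012,0,1],[0.06,-0.4285,-0.3151,0.965,-0.0012,0,1],[0.06,-0.4285,-0.3151,0.965,-0.0012,0,1],[0.06,-0.4285,-0.3151,0.965,-0.0012,0,1],[0.06,-0.4285,-0.3151,0.965,-0.0012,0,1],[0.06,-0.4285,-0.3151,0.965,-0.0012,0,1],[0.06,-0.4285,-0.3151,0.965,-0.0012,0,1],[0.06,-0.4285,-0.3151,0.965,-0.0012,0,1],[0.06,-0.4285,-0.3151,0.965,-0.0012,0,1],[0.06,-0.4285,-0.3151,0.965,-0.0012,0,1],[0.06,-0.4285,-0.3151,0.965,-0.0012,0,1]],
])

```text
time_s: 1.52
tcp_pos: [0.4644, 0.1069, 0.1711]
orientation: [-0.132, 0.695, 0.132, 0.695]
force: [-0.5, -0.1, -0.6]
opening: 0.997
```

```bash
python3 - <<'E'
from h import *
st(); row([.465,.106,.057],21.5)
snap('side','s1')
crop('s1',140,60,300,220,5,'s1c')
E
```

```text
t 1.52 pos [0.4644 0.1069 0.1711] jawyaw 21.56 tilt 0.002 F [-0.478  -0.0621 -0.5808] M [0.0308 0.0025 0.0239] open 0.997 q6 -0.397 q [-0.0203  0.2662  1.7265 -0.      1.1489 -0.3966]
[ 0.1141 -0.0011  0.0002  0.001   0.      0.    ]
```

View pics/s1c.png

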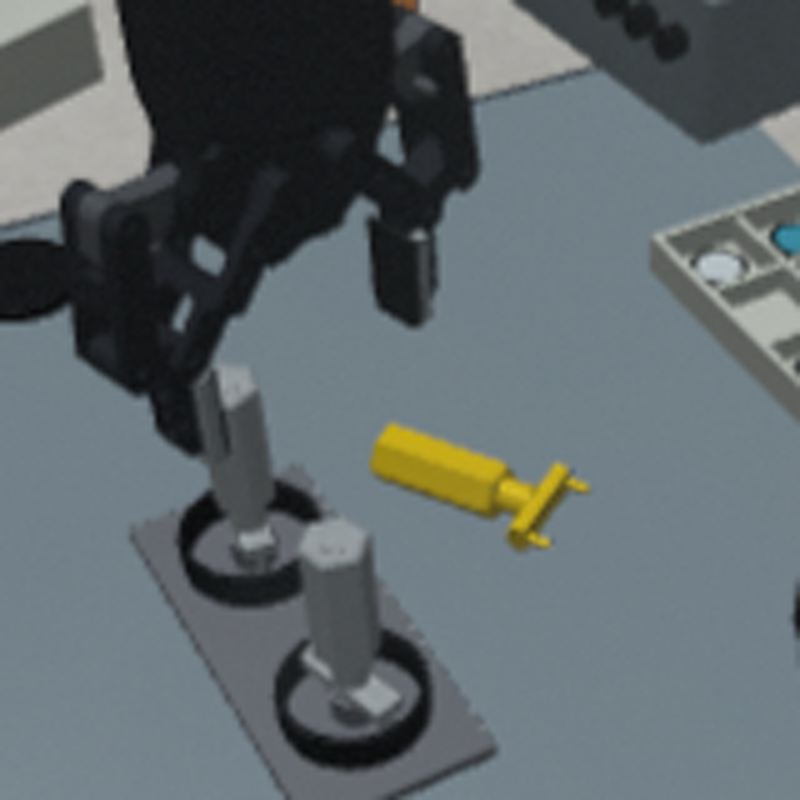

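Request:
apply_moves([
  [[0.03,-0.0005,0.0002,0.001,0,0,1],[0.06,-0.0011,0.0002,0.001,0,0,1],[0.085,-0.0011,0.0002,0.001,0,0,1],[0.105,-0.0011,0.0002,0.001,0,0,1],[0.114,-0.0011,0.0002,0.001,0,0,1],[0.114,-0.0011,0.0002,0.001,0,0,1],[0.114,-0.0011,0.0002,0.001,0,0,0.45],[0.114,-0.0011,0.0002,0.001,0,0,0.4],[0.114,-0.0011,0.0002,0.001,0,0,0.4],[0.114,-0.0011,0.0002,0.001,0,0,0.4]],
])

```text
time_s: 2.4
tcp_pos: [0.4656, 0.1061, 0.0581]
orientation: [-0.132, 0.694, 0.132, 0.695]
force: [-0.3, 0.4, 0.2]
opening: 0.453
```

```bash
python3 - <<'E'
from h import *
st(); row([.465,.106,.057],21.5)
snap('side','s2'); snap('top','t2')
crop('s2',150,60,270,220,5,'s2c');crop('t2',170,150,330,270,5,'t2c')
E
```

```text
t 2.40 pos [0.4656 0.1061 0.0581] jawyaw 21.53 tilt 0.123 F [-0.2773  0.3952  0.229 ] M [-0.0275  0.0142  0.0341] open 0.453 q6 -0.398 q [-0.022   0.4328  1.8394 -0.0001  0.8673 -0.3976]
[ 0.0011  0.0002 -0.0006  0.0004  0.002   0.0009]
```

View pics/s2c.png

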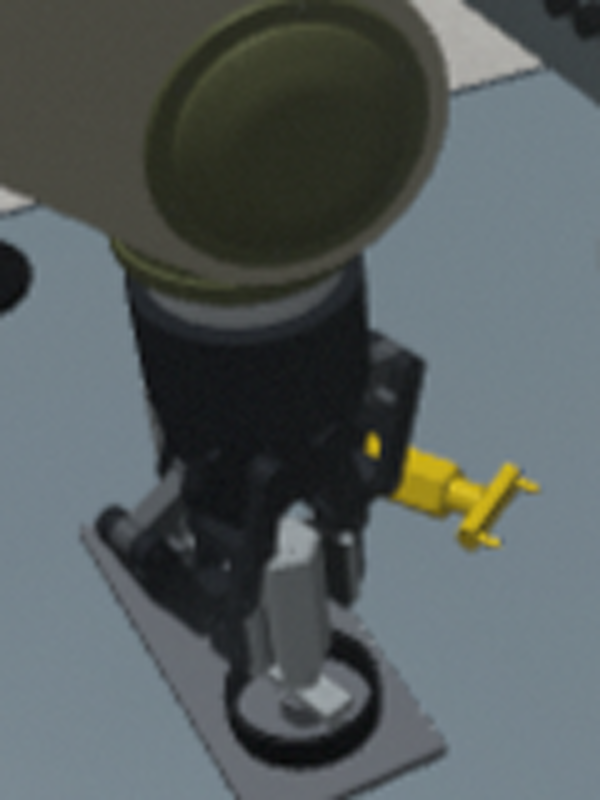

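View pics/t2c.png

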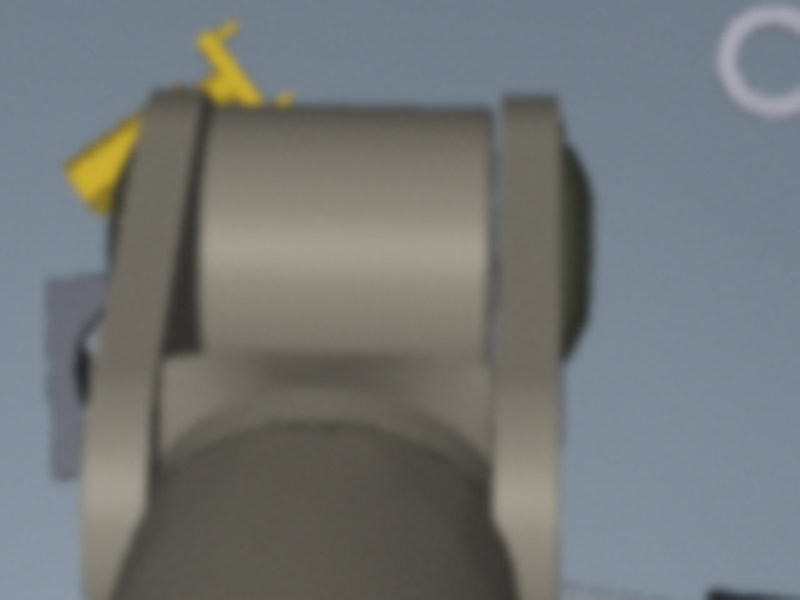

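The fingers straddle the near (wide-bar) spanner at crop (295,600). Closing.

Request:
apply_moves([
  [[0.001,0,0,0,0,0,0],[0.001,0,0,0,0,0,0],[0.001,0,0,0,0,0,0],[0.001,0,0,0,0,0,0],[0.001,0,0,0,0,0,0],[0.001,0,0,0,0,0,0],[0.001,0,0,0,0,0,0],[0.001,0,0,0,0,0,0],[0.001,0,0,0,0,0,0]],
])

```text
time_s: 3.25
tcp_pos: [0.4655, 0.1059, 0.0572]
orientation: [-0.132, 0.694, 0.132, 0.695]
force: [-1.9, 0.1, 5.7]
opening: 0.272
```

```bash
python3 - <<'E'
from h import *
st()
snap('side','s3')
crop('s3',150,60,270,220,5,'s3c')
E
```

```text
t 3.25 pos [0.4655 0.1059 0.0572] jawyaw 21.52 tilt 0.107 F [-1.9491  0.0805  5.6921] M [-0.1673  0.3275  0.0119] open 0.272 q6 -0.398 q [-0.0222  0.4344  1.84   -0.0003  0.8653 -0.3977]
```

View pics/s3c.png

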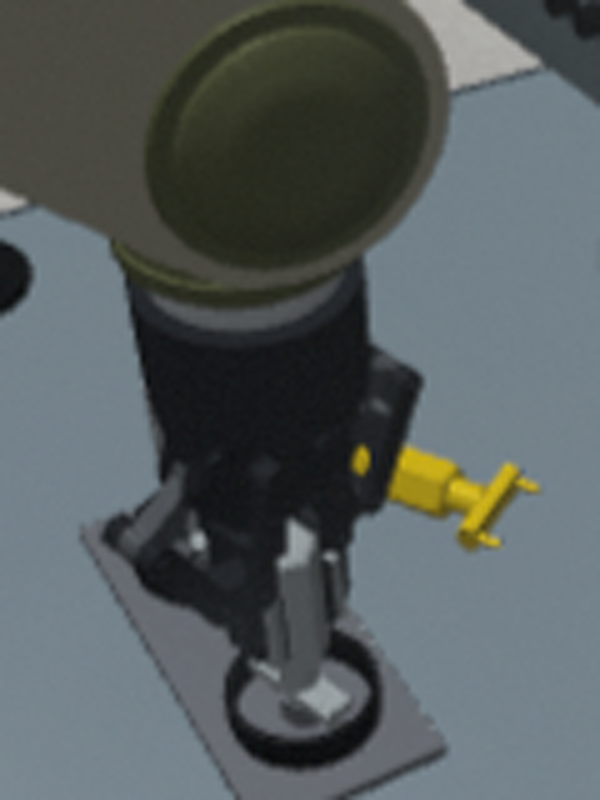

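Request:
apply_moves([
  [[-0.01,0,0,0,0,0,0],[-0.03,0,0,0,0,0,0],[-0.06,0,0,0,0,0,0],[-0.1,0,0,0,0,0,0],[-0.103,0,0,0,0,0,0],[-0.103,0,0,0,0,0,0]],
])

```text
time_s: 3.8
tcp_pos: [0.4661, 0.106, 0.1618]
orientation: [-0.133, 0.693, 0.132, 0.697]
force: [0.3, 0.7, -2.9]
opening: 0.271
```

```bash
python3 - <<'E'
from h import *
st(); row([.572,-.1643,.150],-13.6)
snap('side','s4')
crop('s4',150,20,270,180,5,'s4c')
E
```

```text
t 3.80 pos [0.4661 0.106  0.1618] jawyaw 21.53 tilt 0.341 F [ 0.2886  0.67   -2.8645] M [-0.0683  0.0046  0.0403] open 0.271 q6 -0.398 q [-0.0221  0.2773  1.7384 -0.0003  1.1199 -0.3977]
[ 0.0126 -0.2902 -0.0008  0.6131  0.006   0.0008]
```

View pics/s4c.png

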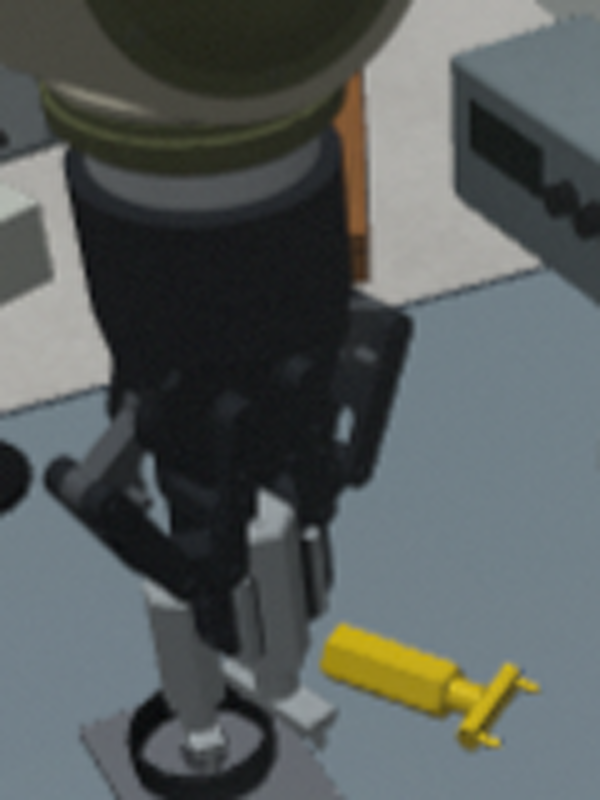

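Spanner is lifted clear, narrow one undisturbed. Carry it over the ring.

Request:
apply_moves([
  [[0,-0.015,0,0.03,0.001,0,0],[0,-0.05,0,0.1,0.002,0,0],[0,-0.085,0,0.18,0.004,0,0],[0,-0.12,0,0.26,0.006,0,0],[0,-0.155,0,0.34,0.006,0,0],[0,-0.19,0,0.42,0.006,0.001,0],[0,-0.225,0,0.5,0.006,0.001,0],[0,-0.255,0,0.56,0.006,0.001,0],[0,-0.28,0,0.6,0.006,0.001,0],[0,-0.29,-0.0008,0.613,0.006,0.001,0],[0,-0.29,-0.0008,0.613,0.006,0.001,0],[0,-0.29,-0.0008,0.613,0.006,0.001,0],[0,-0.29,-0.0008,0.613,0.006,0.001,0]],
])

```text
time_s: 4.93
tcp_pos: [0.5703, -0.1627, 0.1596]
orientation: [0.083, 0.704, -0.083, 0.7]
force: [-0.3, 1.8, -2.8]
opening: 0.27
```

```bash
python3 - <<'E'
from h import *
st(); row([.572,-.1643,.150],-13.6)
snap('side','s5');snap('top','t5')
crop('s5',280,170,400,300,6,'s5c');crop('t5',320,120,430,210,7,'t5c')
E
```

```text
t 4.93 pos [ 0.5703 -0.1627  0.1596] jawyaw -13.50 tilt 0.318 F [-0.2767  1.7551 -2.7827] M [0.003  0.0114 0.0144] open 0.270 q6 -0.239 q [-0.4747  0.5245  1.3779 -0.0013  1.2445 -0.2387]
[ 0.0096 -0.0012  0.0021  0.0018 -0.0055 -0.0001]
```

View pics/s5c.png

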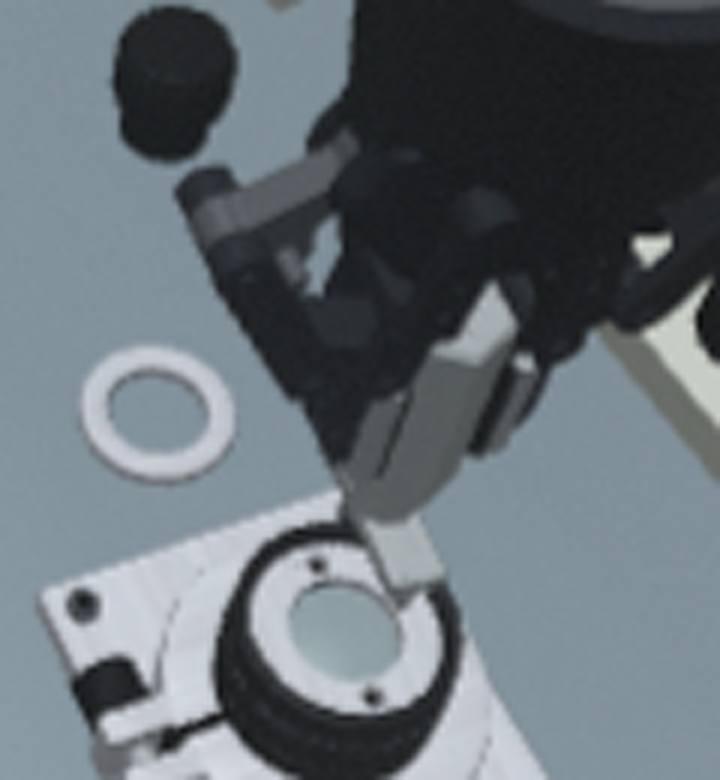

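View pics/t5c.png

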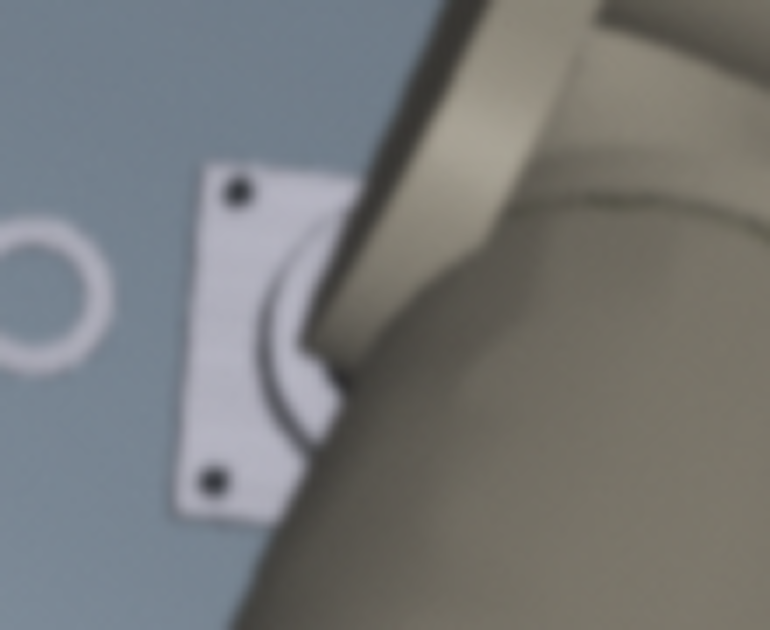

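```bash
cat >> h.py <<'E'
def model(cam,tcp,R,dy=0,dz=0):
    "spanner pts from tcp pose: spanner z=-toolx, x=toolz, y=?"
    tip=tcp+R@np.array([.046,dy,dz]); X=R[:,2]; Z=-R[:,0]; Y=np.cross(Z,X)
    P={}
    for n,(x,y,z) in {'b%d%d%d'%(i,j,k):(.007*(2*i-1),.023*(2*j-1),.011+.008*k) for i in (0,1) for j in (0,1) for k in (0,1)}.items(): P[n]=tip+x*X+y*Y+z*Z
    for j in (0,1): P['pin%d'%j]=tip+Y*.0195*(2*j-1)
    for k in range(6):
        a=np.radians(30+60*k); r=.012/np.cos(np.pi/6)
        P['t%d'%k]=tip+r*np.cos(a)*X+r*np.sin(a)*Y+.096*Z; P['l%d'%k]=tip+r*np.cos(a)*X+r*np.sin(a)*Y+.034*Z
    return {k:proj(cam,v) for k,v in P.items()}
def overlay(tag,cam,x0,y0,x1,y1,s,out,**kw):
    st_,R=st(False); m=model(cam,st_['tcp_pos'],R,**kw)
    im,_=load(tag); c=cv2.resize(im[y0:y1,x0:x1,::-1],None,fx=s,fy=s,interpolation=cv2.INTER_CUBIC)
    q=lambda n:tuple(int(round((m[n][i]+.5-(x0,y0)[i])*s-.5)) for i in (0,1))
    L=[('b000','b010'),('b010','b110'),('b110','b100'),('b100','b000'),('b001','b011'),('b011','b111'),('b111','b101'),('b101','b001')]+[('t%d'%k,'t%d'%((k+1)%6)) for k in range(6)]+[('l%d'%k,'t%d'%k) for k in range(6)]
    for a,b in L: cv2.line(c,q(a),q(b),(0,255,0),1)
    for p in ('pin0','pin1'): cv2.circle(c,q(p),3,(0,0,255),-1)
    cv2.imwrite('pics/%s.png'%out,c)
E
python3 - <<'E'
from h import *
overlay('s5','side',315,200,375,300,8,'s5o')
E
```

```text
(no output)
```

View pics/s5o.png

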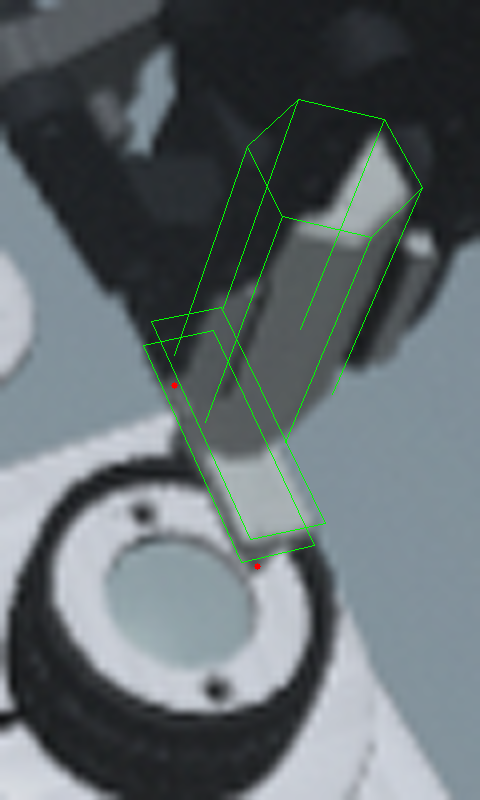

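Request:
apply_moves([
  [[0.012,-0.0006,0.001,0.001,-0.003,0,0],[0.024,-0.0012,0.0021,0.0018,-0.0055,0,0],[0.033,-0.0012,0.0021,0.0018,-0.0055,0,0],[0.036,-0.0012,0.0021,0.0018,-0.0055,0,0],[0.036,-0.0012,0.0021,0.0018,-0.0055,0,0]],
])

```text
time_s: 5.45
tcp_pos: [0.5718, -0.1638, 0.1236]
orientation: [0.084, 0.702, -0.083, 0.702]
force: [-0.8, -0.5, -1.5]
opening: 0.272
```

```bash
python3 - <<'E'
from h import *
st(); row([.572,-.1643,.120],-13.6)
snap('side','s6')
overlay('s6','side',310,200,380,300,8,'s6o'); crop('s6',310,220,380,310,9,'s6c')
E
```

```text
t 5.45 pos [ 0.5718 -0.1638  0.1236] jawyaw -13.56 tilt 0.017 F [-0.7649 -0.5009 -1.547 ] M [ 0.0035  0.0308 -0.0122] open 0.272 q6 -0.239 q [-0.4758  0.5625  1.4167 -0.      1.1627 -0.2391]
[ 0.0036 -0.0004  0.0003  0.0007 -0.0003 -0.0001]
```

View pics/s6o.png

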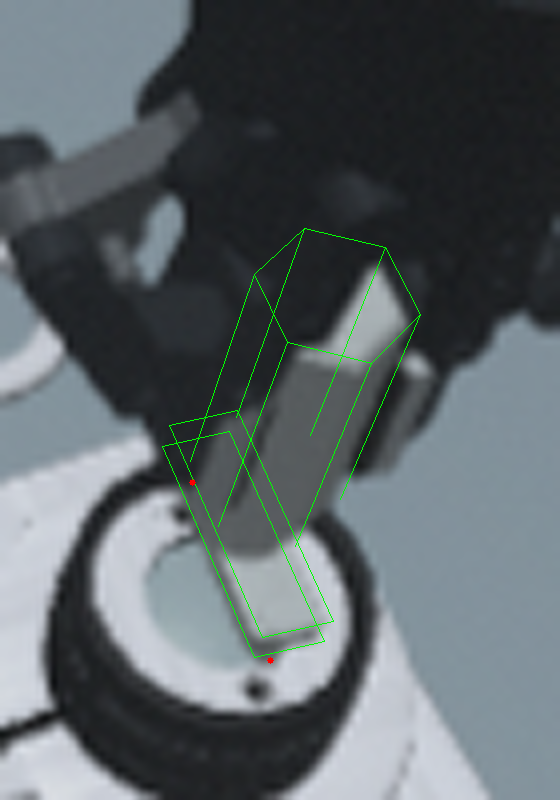

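View pics/s6c.png

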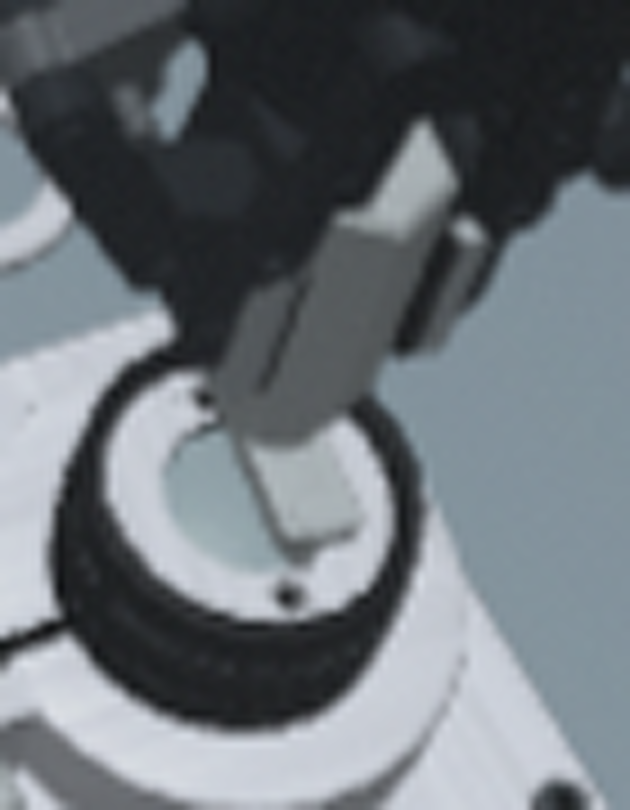

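```bash
python3 - <<'E'
from h import *
s,R=st(False); im,_=load('s0') if 0 else load('s6')
p=s['tcp_pos'].copy(); p[2]=.113
m=model('side',p,R); print(m['pin0'],m['pin1'])
for uv in ((333,264),(342,286)): print(dark(im,*uv,2))
E
```

```text
[341.8481 285.3881] [332.359  263.4376]
[333.3173 263.7719]
[341.7772 285.9849]
```

Request:
apply_moves([
  [[0.003,-0.0005,0.0003,0,0,0,0],[0.006,-0.0008,0.0003,0,0,0,0],[0.008,-0.0008,0.0003,0,0,0,0],[0.009,-0.0008,0.0003,0,0,0,0],[0.0095,-0.0008,0.0003,0,0,0,0],[0.0095,-0.0008,0.0003,0,0,0,0]],
])

```text
time_s: 6.0
tcp_pos: [0.5722, -0.165, 0.1148]
orientation: [0.083, 0.702, -0.084, 0.702]
force: [0.4, -0.6, -2.7]
opening: 0.271
```

```bash
python3 - <<'E'
from h import *
st(); row([.572,-.1645,.112],-13.6)
E
```

```text
t 6.00 pos [ 0.5722 -0.165   0.1148] jawyaw -13.57 tilt 0.054 F [ 0.386  -0.5799 -2.7197] M [ 0.0063 -0.0255 -0.0259] open 0.271 q6 -0.240 q [-0.4772  0.5733  1.4239 -0.      1.1434 -0.2403]
[ 0.0028  0.0004 -0.0003  0.0005  0.0009  0.0002]
```

Request:
apply_moves([
  [[0.001,0.0003,-0.0001,0,0,0,0],[0.0018,0.0003,-0.0001,0,0,0,0],[0.0026,0.0003,-0.0001,0,0,0,0],[0.003,0.0003,-0.0001,0,0,0,0]],
])

```text
time_s: 6.33
tcp_pos: [0.5722, -0.1646, 0.1117]
orientation: [0.083, 0.702, -0.084, 0.702]
force: [-0.5, -0.6, -2.2]
opening: 0.273
```

```bash
python3 - <<'E'
from h import *
st(); snap('side','s7')
overlay('s7','side',310,220,380,310,8,'s7o')
E
```

```text
t 6.33 pos [ 0.5722 -0.1646  0.1117] jawyaw -13.57 tilt 0.052 F [-0.543  -0.5991 -2.2439] M [0.0226 0.0344 0.0044] open 0.273 q6 -0.240 q [-0.4767  0.5766  1.4273 -0.      1.1368 -0.2398]
```

View pics/s7o.png

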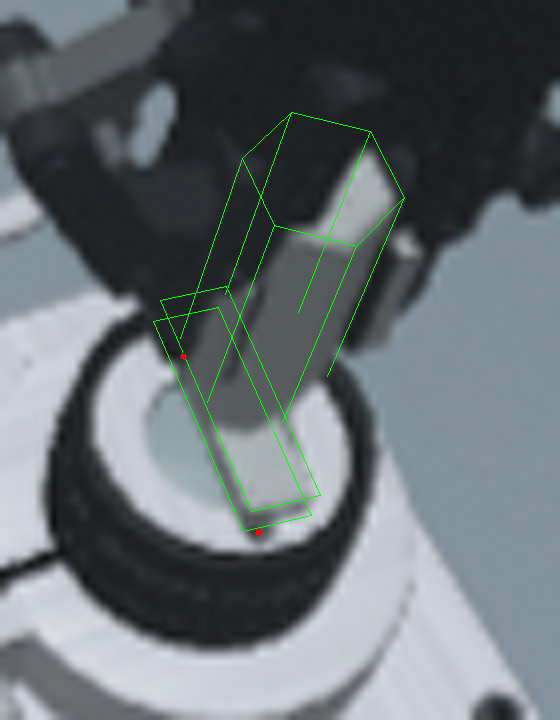

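Request:
apply_moves([
  [[0.0008,0,0,0,0,0,0],[0.0014,0,0,0,0,0,0],[0.002,0,0,0,0,0,0],[0.002,0,0,0,0,0,0]],
])

```text
time_s: 6.72
tcp_pos: [0.5721, -0.1646, 0.1095]
orientation: [0.083, 0.702, -0.084, 0.702]
force: [1.3, 0.6, -2.3]
opening: 0.277
```

```bash
python3 - <<'E'
from h import *
st()
E
```

```text
t 6.72 pos [ 0.5721 -0.1646  0.1095] jawyaw -13.57 tilt 0.031 F [ 1.2654  0.6429 -2.3305] M [-0.0217  0.0229  0.0127] open 0.277 q6 -0.240 q [-0.4767  0.5792  1.4294 -0.      1.1325 -0.2398]
```

Request:
apply_moves([
  [[0.0005,0,0,0,0,0,0],[0.001,0,0,0,0,0,0],[0.001,0,0,0,0,0,0]],
])

```text
time_s: 6.97
tcp_pos: [0.5721, -0.1646, 0.1084]
orientation: [0.083, 0.702, -0.084, 0.702]
force: [0.3, -0.6, -2.6]
opening: 0.272
```

```bash
python3 - <<'E'
from h import *
st(); snap('side','s8')
overlay('s8','side',310,220,380,310,8,'s8o'); crop('s8',325,245,370,300,13,'s8c')
E
```

```text
t 6.97 pos [ 0.5721 -0.1646  0.1084] jawyaw -13.57 tilt 0.020 F [ 0.3132 -0.6045 -2.6075] M [0.0109 0.0288 0.0261] open 0.272 q6 -0.240 q [-0.4767  0.5805  1.4304 -0.0001  1.1303 -0.2398]
```

View pics/s8c.png

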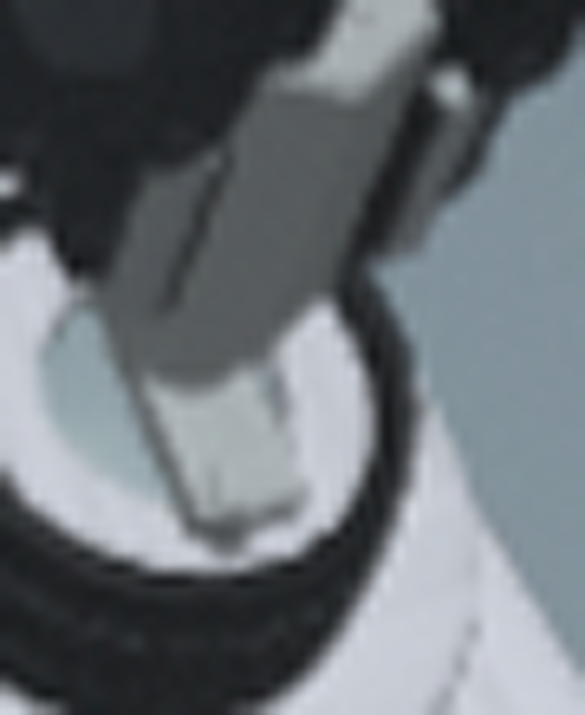

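Request:
apply_moves([
  [[0.0004,0,0,0,0,0,0],[0.0008,0,0,0,0,0,0],[0.0008,0,0,0,0,0,0]],
])

```text
time_s: 7.27
tcp_pos: [0.5722, -0.1646, 0.108]
orientation: [0.083, 0.702, -0.084, 0.702]
force: [-1.1, -0.4, 2.1]
opening: 0.276
```

```bash
python3 - <<'E'
from h import *
st()
E
```

```text
t 7.27 pos [ 0.5722 -0.1646  0.108 ] jawyaw -13.57 tilt 0.051 F [-1.0688 -0.3974  2.0554] M [0.0846 0.1874 0.0496] open 0.276 q6 -0.240 q [-0.4767  0.581   1.4307 -0.      1.129  -0.2399]
```

Request:
apply_moves([
  [[-0.0005,0,0,0.02,0,0,0],[-0.0005,0,0,0.04,0,0,0],[-0.0005,0,0,0.06,0,0,0],[-0.0005,0,0,0.08,0,0,0],[-0.0005,0,0,0.1,0,0,0],[-0.0005,0,0,0.12,0,0,0],[-0.0005,0,0,0.14,0,0,0],[-0.0005,0,0,0.16,0,0,0]],
])

```text
time_s: 7.93
tcp_pos: [0.5723, -0.1646, 0.1085]
orientation: [0.14, 0.693, -0.14, 0.693]
force: [0.8, 0.9, -1.2]
opening: 0.272
```

```bash
python3 - <<'E'
from h import *
st()
E
```

```text
t 7.93 pos [ 0.5723 -0.1646  0.1085] jawyaw -22.85 tilt 0.056 F [ 0.8215  0.9295 -1.2186] M [ 0.0528 -0.0608  0.1705] open 0.272 q6 -0.078 q [-0.4766  0.5804  1.4302 -0.      1.13   -0.0778]
```

Request:
apply_moves([
  [[0,0,0,0.025,0,0,0],[0,0,0,0.05,0,0,0],[0,0,0,0.075,0,0,0],[0,0,0,0.1,0,0,0],[0,0,0,0.125,0,0,0],[0,0,0,0.15,0,0,0],[0,0,0,0.175,0,0,0],[0,0,0,0.2,0,0,0],[0,0,0,0.22,0,0,0]],
])

```text
time_s: 8.68
tcp_pos: [0.5722, -0.1645, 0.1085]
orientation: [0.216, 0.673, -0.216, 0.674]
force: [0.3, 1.8, -1.7]
opening: 0.274
```

```bash
python3 - <<'E'
from h import *
st(); snap('side','s9'); crop('s9',310,220,390,310,8,'s9c')
E
```

```text
t 8.68 pos [ 0.5722 -0.1645  0.1085] jawyaw -35.59 tilt 0.051 F [ 0.3019  1.7639 -1.6964] M [ 0.1894 -0.0117  0.1687] open 0.274 q6 0.144 q [-0.4766  0.5804  1.4303  0.0001  1.13    0.1445]
```

View pics/s9c.png

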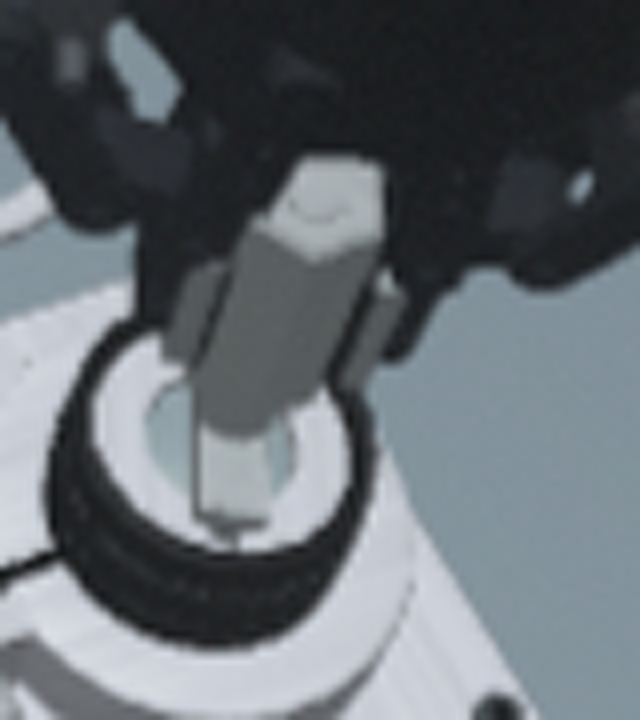

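Request:
apply_moves([
  [[0,0,0,0.015,0,0,0],[0,0,0,0.03,0,0,0],[0,0,0,0.045,0,0,0],[0,0,0,0.06,0,0,0],[0,0,0,0.075,0,0,0],[0,0,0,0.09,0,0,0]],
])

```text
time_s: 9.23
tcp_pos: [0.5723, -0.1645, 0.1085]
orientation: [0.247, 0.662, -0.247, 0.663]
force: [1.3, 0.7, -1.3]
opening: 0.27
```

```bash
cat > s.py <<'E'
from h import *
s,R=st(False); print('%.2f z %.4f xy %s yaw %.2f F %s Mz %.3f op %.3f q6 %.3f'%(s['time_s'],s['tcp_pos'][2],s['tcp_pos'][:2],np.degrees(np.arctan2(R[1,2],R[0,2])),s['force'],s['moment'][2],s['opening'],s['joint_positions'][5]),'eff6 %.4f'%s['joint_efforts'][5])
E
python3 s.py
```

```text
9.23 z 0.1085 xy [ 0.5723 -0.1645] yaw -40.87 F [ 1.3086  0.7369 -1.3126] Mz 0.135 op 0.270 q6 0.237 eff6 -0.0848
```

Request:
apply_moves([
  [[0,0,0,0.006,0,0,0],[0,0,0,0.012,0,0,0],[0,0,0,0.018,0,0,0]],
])

```text
time_s: 9.48
tcp_pos: [0.5723, -0.1645, 0.1085]
orientation: [0.253, 0.66, -0.253, 0.661]
force: [-0.6, 1.0, 0.1]
opening: 0.269
```

```bash
python3 s.py
```

```text
9.48 z 0.1085 xy [ 0.5723 -0.1645] yaw -41.94 F [-0.5921  0.9558  0.1061] Mz 0.176 op 0.269 q6 0.255 eff6 0.0663
```

Request:
apply_moves([
  [[0,0,0,0.006,0,0,0],[0,0,0,0.012,0,0,0],[0,0,0,0.016,0,0,0]],
])

```text
time_s: 9.73
tcp_pos: [0.5723, -0.1645, 0.1085]
orientation: [0.259, 0.658, -0.258, 0.658]
force: [0.6, 0.9, -0.6]
opening: 0.274
```

```bash
python3 s.py
```

```text
9.73 z 0.1085 xy [ 0.5723 -0.1645] yaw -42.88 F [ 0.5696  0.8871 -0.6175] Mz 0.141 op 0.274 q6 0.272 eff6 0.1170
```

Request:
apply_moves([
  [[0,0,0,0.006,0,0,0],[0,0,0,0.012,0,0,0],[0,0,0,0.018,0,0,0]],
])

```text
time_s: 9.98
tcp_pos: [0.5723, -0.1644, 0.1085]
orientation: [0.265, 0.655, -0.265, 0.656]
force: [0.6, 1.3, -0.8]
opening: 0.27
```

```bash
python3 s.py
```

```text
9.98 z 0.1085 xy [ 0.5723 -0.1644] yaw -43.95 F [ 0.5585  1.2705 -0.8427] Mz 0.146 op 0.270 q6 0.290 eff6 0.0572
```

Request:
apply_moves([
  [[0,0,0,0.006,0,0,0],[0,0,0,0.012,0,0,0],[0,0,0,0.018,0,0,0]],
])

```text
time_s: 10.23
tcp_pos: [0.5723, -0.1644, 0.1085]
orientation: [0.271, 0.653, -0.271, 0.654]
force: [-0.1, 0.3, -0.7]
opening: 0.272
```

```bash
python3 s.py
```

```text
10.23 z 0.1085 xy [ 0.5723 -0.1644] yaw -45.01 F [-0.1357  0.3101 -0.7225] Mz 0.184 op 0.272 q6 0.309 eff6 0.0587
```

Request:
apply_moves([
  [[0,0,0,0.006,0,0,0],[0,0,0,0.012,0,0,0],[0,0,0,0.018,0,0,0]],
])

```text
time_s: 10.48
tcp_pos: [0.5723, -0.1644, 0.1085]
orientation: [0.277, 0.65, -0.277, 0.651]
force: [-0.1, 0.9, -0.4]
opening: 0.27
```

```bash
python3 s.py
```

```text
10.48 z 0.1085 xy [ 0.5723 -0.1644] yaw -46.08 F [-0.0832  0.855  -0.3678] Mz 0.184 op 0.270 q6 0.328 eff6 0.0587
```

Request:
apply_moves([
  [[0,0,0,0.006,0,0,0],[0,0,0,0.012,0,0,0],[0,0,0,0.018,0,0,0]],
])

```text
time_s: 10.73
tcp_pos: [0.5723, -0.1644, 0.1085]
orientation: [0.283, 0.648, -0.283, 0.648]
force: [0.6, 0.6, -0.4]
opening: 0.274
```

```bash
python3 s.py
```

```text
10.73 z 0.1085 xy [ 0.5723 -0.1644] yaw -47.14 F [ 0.6059  0.6224 -0.4341] Mz 0.125 op 0.274 q6 0.346 eff6 0.0588
```

Request:
apply_moves([
  [[0,0,0,0.006,0,0,0],[0,0,0,0.012,0,0,0],[0,0,0,0.018,0,0,0]],
])

```text
time_s: 10.98
tcp_pos: [0.5723, -0.1644, 0.1085]
orientation: [0.289, 0.645, -0.289, 0.646]
force: [-0.3, 1.2, -0.6]
opening: 0.273
```

```bash
python3 s.py
```

```text
10.98 z 0.1085 xy [ 0.5723 -0.1644] yaw -48.21 F [-0.3051  1.2296 -0.5818] Mz 0.232 op 0.273 q6 0.365 eff6 0.0588
```

Request:
apply_moves([
  [[0,0,0,0.003,0,0,0]],
])

```text
time_s: 11.07
tcp_pos: [0.5723, -0.1644, 0.1085]
orientation: [0.29, 0.645, -0.29, 0.645]
force: [0.5, 1.4, -0.4]
opening: 0.27
```

```bash
python3 s.py
```

```text
11.07 z 0.1085 xy [ 0.5723 -0.1644] yaw -48.42 F [ 0.4947  1.4224 -0.3732] Mz 0.163 op 0.270 q6 0.368 eff6 0.1280
```

Noise; continue.

Request:
apply_moves([
  [[0,0,0,0.005,0,0,0],[0,0,0,0.01,0,0,0],[0,0,0,0.014,0,0,0]],
])

```text
time_s: 11.32
tcp_pos: [0.5723, -0.1644, 0.1085]
orientation: [0.295, 0.643, -0.294, 0.643]
force: [0.2, 1.7, -1.1]
opening: 0.274
```

```bash
python3 s.py
```

```text
11.32 z 0.1085 xy [ 0.5723 -0.1644] yaw -49.24 F [ 0.1653  1.742  -1.0628] Mz 0.181 op 0.274 q6 0.383 eff6 0.1031
```

Request:
apply_moves([
  [[0,0,0,0.006,0,0,0],[0,0,0,0.012,0,0,0],[0,0,0,0.018,0,0,0]],
])

```text
time_s: 11.57
tcp_pos: [0.5723, -0.1644, 0.1085]
orientation: [0.301, 0.64, -0.3, 0.64]
force: [0.2, 1.3, -0.5]
opening: 0.266
```

```bash
python3 s.py
```

```text
11.57 z 0.1085 xy [ 0.5723 -0.1644] yaw -50.31 F [ 0.2069  1.3263 -0.5028] Mz 0.128 op 0.266 q6 0.401 eff6 0.0573
```

Request:
apply_moves([
  [[0,0,0,0.006,0,0,0],[0,0,0,0.012,0,0,0],[0,0,0,0.018,0,0,0]],
])

```text
time_s: 11.82
tcp_pos: [0.5723, -0.1644, 0.1085]
orientation: [0.307, 0.637, -0.306, 0.638]
force: [0.3, 1.1, -1.0]
opening: 0.273
```

```bash
python3 s.py
```

```text
11.82 z 0.1085 xy [ 0.5723 -0.1644] yaw -51.38 F [ 0.2933  1.0576 -1.0486] Mz 0.170 op 0.273 q6 0.420 eff6 0.0589
```

Request:
apply_moves([
  [[0,0,0,0.006,0,0,0],[0,0,0,0.012,0,0,0],[0,0,0,0.018,0,0,0]],
])

```text
time_s: 12.07
tcp_pos: [0.5723, -0.1644, 0.1085]
orientation: [0.313, 0.634, -0.312, 0.635]
force: [-0.4, 1.8, -0.6]
opening: 0.27
```

```bash
python3 s.py
```

```text
12.07 z 0.1085 xy [ 0.5723 -0.1644] yaw -52.44 F [-0.4036  1.7608 -0.5598] Mz 0.172 op 0.270 q6 0.439 eff6 0.0589
```

Request:
apply_moves([
  [[0,0,0,0.006,0,0,0],[0,0,0,0.012,0,0,0],[0,0,0,0.018,0,0,0]],
])

```text
time_s: 12.32
tcp_pos: [0.5723, -0.1644, 0.1085]
orientation: [0.318, 0.631, -0.318, 0.632]
force: [1.4, 0.9, 0.3]
opening: 0.269
```

```bash
python3 s.py
```

```text
12.32 z 0.1085 xy [ 0.5723 -0.1644] yaw -53.51 F [1.4257 0.9378 0.2558] Mz 0.189 op 0.269 q6 0.457 eff6 0.0589
```

Request:
apply_moves([
  [[0,0,0,0.006,0,0,0],[0,0,0,0.012,0,0,0],[0,0,0,0.018,0,0,0]],
])

```text
time_s: 12.57
tcp_pos: [0.5723, -0.1643, 0.1085]
orientation: [0.324, 0.628, -0.324, 0.629]
force: [0.8, 1.0, -1.5]
opening: 0.27
```

```bash
python3 s.py
```

```text
12.57 z 0.1085 xy [ 0.5723 -0.1643] yaw -54.57 F [ 0.7588  1.0208 -1.5099] Mz 0.175 op 0.270 q6 0.476 eff6 0.0589
```

Request:
apply_moves([
  [[0,0,0,0.006,0,0,0],[0,0,0,0.012,0,0,0],[0,0,0,0.018,0,0,0]],
])

```text
time_s: 12.82
tcp_pos: [0.5723, -0.1644, 0.1085]
orientation: [0.33, 0.625, -0.33, 0.626]
force: [0.5, 1.3, -1.2]
opening: 0.273
```

```bash
python3 s.py
```

```text
12.82 z 0.1085 xy [ 0.5723 -0.1644] yaw -55.64 F [ 0.5043  1.3403 -1.2422] Mz 0.133 op 0.273 q6 0.494 eff6 0.0589
```

Request:
apply_moves([
  [[0,0,0,0.006,0,0,0],[0,0,0,0.012,0,0,0],[0,0,0,0.018,0,0,0]],
])

```text
time_s: 13.07
tcp_pos: [0.5723, -0.1644, 0.1085]
orientation: [0.336, 0.622, -0.336, 0.623]
force: [0.0, 1.7, -0.4]
opening: 0.273
```

```bash
python3 s.py; python3 -c "
from h import *
snap('side','s10'); overlay('s10','side',310,220,380,310,8,'s10o')"
```

```text
13.07 z 0.1085 xy [ 0.5723 -0.1644] yaw -56.71 F [ 0.0199  1.7443 -0.3599] Mz 0.170 op 0.273 q6 0.513 eff6 0.0589
```

View pics/s10o.png

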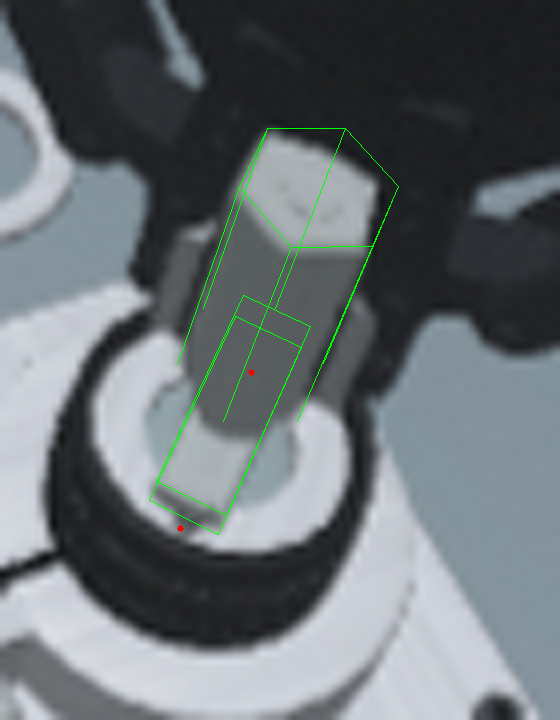

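The spanner follows the tool (near pin still in its hole at crop (180,528)). Continue.

Request:
apply_moves([
  [[0,0,0,0.006,0,0,0],[0,0,0,0.012,0,0,0],[0,0,0,0.018,0,0,0]],
])

```text
time_s: 13.37
tcp_pos: [0.5723, -0.1643, 0.1085]
orientation: [0.342, 0.619, -0.342, 0.619]
force: [1.0, 1.9, -0.3]
opening: 0.272
```

```bash
python3 s.py
```

```text
13.37 z 0.1085 xy [ 0.5723 -0.1643] yaw -57.79 F [ 1.0222  1.9338 -0.3471] Mz 0.205 op 0.272 q6 0.532 eff6 0.0574
```

Request:
apply_moves([
  [[0,0,0,0.004,0,0,0],[0,0,0,0.008,0,0,0],[0,0,0,0.012,0,0,0]],
])

```text
time_s: 13.62
tcp_pos: [0.5723, -0.1643, 0.1085]
orientation: [0.346, 0.617, -0.345, 0.617]
force: [0.7, 2.2, -0.7]
opening: 0.273
```

```bash
python3 s.py
```

```text
13.62 z 0.1085 xy [ 0.5723 -0.1643] yaw -58.50 F [ 0.6862  2.1553 -0.707 ] Mz 0.160 op 0.273 q6 0.544 eff6 0.0914
```

Request:
apply_moves([
  [[0,0,0,0.006,0,0,0],[0,0,0,0.012,0,0,0],[0,0,0,0.018,0,0,0]],
])

```text
time_s: 13.87
tcp_pos: [0.5723, -0.1643, 0.1085]
orientation: [0.351, 0.613, -0.351, 0.614]
force: [0.4, 2.2, -0.4]
opening: 0.273
```

```bash
python3 s.py
```

```text
13.87 z 0.1085 xy [ 0.5723 -0.1643] yaw -59.57 F [ 0.4248  2.1813 -0.4132] Mz 0.160 op 0.273 q6 0.563 eff6 0.0564
```

Request:
apply_moves([
  [[0,0,0,0.006,0,0,0],[0,0,0,0.012,0,0,0],[0,0,0,0.018,0,0,0]],
])

```text
time_s: 14.12
tcp_pos: [0.5723, -0.1643, 0.1085]
orientation: [0.357, 0.61, -0.357, 0.611]
force: [1.6, 1.1, -1.3]
opening: 0.274
```

```bash
python3 s.py
```

```text
14.12 z 0.1085 xy [ 0.5723 -0.1643] yaw -60.64 F [ 1.5765  1.0635 -1.272 ] Mz 0.177 op 0.274 q6 0.582 eff6 0.0591
```

Request:
apply_moves([
  [[0,0,0,0.005,0,0,0],[0,0,0,0.01,0,0,0],[0,0,0,0.015,0,0,0]],
])

```text
time_s: 14.37
tcp_pos: [0.5723, -0.1643, 0.1085]
orientation: [0.362, 0.607, -0.361, 0.608]
force: [0.4, 1.8, -1.1]
opening: 0.273
```

```bash
python3 s.py
```

```text
14.37 z 0.1085 xy [ 0.5723 -0.1643] yaw -61.52 F [ 0.351   1.828  -1.1174] Mz 0.159 op 0.273 q6 0.597 eff6 0.0753
```

Request:
apply_moves([
  [[0,0,0,0.005,0,0,0],[0,0,0,0.01,0,0,0],[0,0,0,0.015,0,0,0]],
])

```text
time_s: 14.62
tcp_pos: [0.5723, -0.1643, 0.1085]
orientation: [0.367, 0.605, -0.366, 0.605]
force: [-0.0, 1.5, -0.7]
opening: 0.273
```

```bash
python3 s.py
```

```text
14.62 z 0.1085 xy [ 0.5723 -0.1643] yaw -62.41 F [-0.0138  1.5168 -0.7397] Mz 0.198 op 0.273 q6 0.613 eff6 0.1343
```

Request:
apply_moves([
  [[0,0,0,0.005,0,0,0],[0,0,0,0.01,0,0,0],[0,0,0,0.015,0,0,0]],
])

```text
time_s: 14.87
tcp_pos: [0.5723, -0.1643, 0.1085]
orientation: [0.371, 0.602, -0.371, 0.602]
force: [0.4, 1.2, -0.8]
opening: 0.27
```

```bash
python3 s.py
```

```text
14.87 z 0.1085 xy [ 0.5723 -0.1643] yaw -63.28 F [ 0.3706  1.2409 -0.768 ] Mz 0.368 op 0.270 q6 0.628 eff6 0.3347
```

Stop reached. Re-read with a tiny nudge.

Request:
apply_moves([
  [[0,0,0,0.001,0,0,0]],
])

```text
time_s: 14.95
tcp_pos: [0.5724, -0.1643, 0.1085]
orientation: [0.371, 0.601, -0.371, 0.602]
force: [1.0, 1.9, -0.7]
opening: 0.274
```

```bash
python3 s.py
```

```text
14.95 z 0.1085 xy [ 0.5724 -0.1643] yaw -63.34 F [ 1.0185  1.9005 -0.6544] Mz 0.417 op 0.274 q6 0.629 eff6 0.4364
```

Request:
apply_moves([
  [[0,0,0,0.0003,0,0,0],[0,0,0,0.0003,0,0,0]],
])

```text
time_s: 15.12
tcp_pos: [0.5723, -0.1643, 0.1085]
orientation: [0.371, 0.601, -0.371, 0.602]
force: [1.1, 1.8, -0.4]
opening: 0.273
```

```bash
python3 s.py; python3 -c "
from h import *
for i in range(3):
    ctrl.get_image('top'); s=ctrl.read_state(); print(s['moment'][2],s['joint_efforts'][5])"
```

```text
15.12 z 0.1085 xy [ 0.5723 -0.1643] yaw -63.35 F [ 1.1467  1.8075 -0.4134] Mz 0.449 op 0.273 q6 0.629 eff6 0.4133
0.37498969237270463 0.4074355959892273
0.3625758485181669 0.40482066571712494
0.43119038982578234 0.40427014231681824
```

Request:
apply_moves([
  [[0,0,0,-0.008,0,0,0],[0,0,0,-0.016,0,0,0],[0,0,0,-0.024,0,0,0],[0,0,0,-0.03,0,0,0],[0,0,0,-0.03,0,0,0]],
])

```text
time_s: 15.68
tcp_pos: [0.5723, -0.1643, 0.1084]
orientation: [0.362, 0.607, -0.362, 0.608]
force: [0.0, 0.5, -0.9]
opening: 0.268
```

```bash
python3 s.py
```

```text
15.68 z 0.1084 xy [ 0.5723 -0.1643] yaw -61.62 F [ 0.0226  0.5265 -0.8649] Mz 0.087 op 0.268 q6 0.599 eff6 -0.0282
```

Request:
apply_moves([
  [[0,0,0,-0.006,0,0,0],[0,0,0,-0.01,0,0,0],[0,0,0,-0.01,0,0,0]],
])

```text
time_s: 15.93
tcp_pos: [0.5722, -0.1644, 0.1083]
orientation: [0.359, 0.609, -0.359, 0.609]
force: [-0.4, 0.3, -2.4]
opening: 0.274
```

```bash
python3 s.py; python3 -c "
from h import *
for i in range(2):
    ctrl.get_image('top'); s=ctrl.read_state(); print(s['force'],s['moment'],s['joint_efforts'][5])"
```

```text
15.93 z 0.1083 xy [ 0.5722 -0.1644] yaw -61.05 F [-0.3636  0.3191 -2.3657] Mz -0.039 op 0.274 q6 0.589 eff6 -0.0508
[ 0.4971  0.5304 -2.1512] [ 0.0074 -0.0222  0.0282] -0.019763254676945508
[-0.2546  0.8384 -2.422 ] [ 0.0859  0.0112 -0.0099] 7.244312882903614e-05
```

Torque is free now (≈0). Lift straight out, slowly, then up.

Request:
apply_moves([
  [[-0.0015,0,0,0,0,0,0],[-0.003,0,0,0,0,0,0],[-0.005,0,0,0,0,0,0],[-0.008,0,0,0,0,0,0],[-0.014,0,0,0,0,0,0],[-0.024,0,0,0,0,0,0],[-0.04,0,0,0,0,0,0],[-0.053,0,0,0,0,0,0],[-0.053,0,0,0,0,0,0]],
])

```text
time_s: 16.78
tcp_pos: [0.5734, -0.165, 0.165]
orientation: [0.359, 0.607, -0.359, 0.611]
force: [0.5, -0.1, -1.4]
opening: 0.271
```

```bash
python3 s.py; python3 -c "
from h import *
st(); row([.465,.106,.162],21.5); row([.465,.106,.162],-38.5)
snap('side','s11'); crop('s11',280,180,400,320,5,'s11c')
im,_=load('s11')
overlay('s11','side',280,180,380,300,6,'s11o')"
```

```text
16.78 z 0.1650 xy [ 0.5734 -0.165 ] yaw -61.06 F [ 0.5448 -0.0531 -1.4065] Mz 0.018 op 0.271 q6 0.589 eff6 0.0000
t 16.78 pos [ 0.5734 -0.165   0.165 ] jawyaw -61.06 tilt 0.366 F [ 0.5448 -0.0531 -1.4065] M [ 0.0103 -0.0501  0.0181] open 0.271 q6 0.589 q [-0.4764  0.5207  1.3693  0.0002  1.2452  0.5891]
[ 0.0016  0.0363 -0.2896 -1.4408  0.007   0.0007]
[ 0.0016  0.0363 -0.2896 -0.3937  0.0059 -0.0027]
```

View pics/s11o.png

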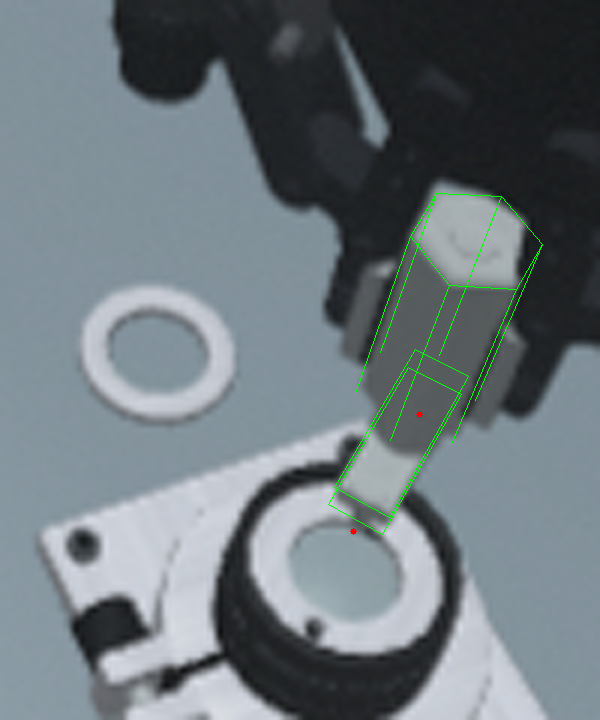

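Request:
apply_moves([
  [[0,0.002,-0.012,-0.06,0,0,0],[0,0.005,-0.035,-0.16,0.001,0,0],[0,0.008,-0.06,-0.27,0.002,0,0],[0,0.011,-0.085,-0.38,0.003,0,0],[0,0.014,-0.11,-0.49,0.004,0,0],[0,0.017,-0.135,-0.6,0.005,0,0],[0,0.02,-0.16,-0.71,0.006,0,0],[0,0.023,-0.185,-0.82,0.007,0,0],[0,0.026,-0.21,-0.93,0.007,0,0],[0,0.029,-0.235,-1.04,0.007,0,0],[0,0.032,-0.255,-1.15,0.007,0,0],[0,0.034,-0.27,-1.26,0.007,0,0],[0,0.0355,-0.282,-1.35,0.007,0.0007,0],[0,0.0363,-0.2896,-1.42,0.007,0.0007,0],[0,0.0363,-0.2896,-1.44,0.007,0.0007,0],[0,0.0363,-0.2896,-1.44,0.007,0.0007,0],[0,0.0363,-0.2896,-1.44,0.007,0.0007,0]],
])

```text
time_s: 18.25
tcp_pos: [0.4645, 0.1059, 0.162]
orientation: [-0.13, 0.696, 0.131, 0.694]
force: [-0.1, -0.3, -1.9]
opening: 0.273
```

```bash
python3 -c "
from h import *
st(); row([.4655,.1059,.162],21.5)
snap('side','s12'); overlay('s12','side',155,60,265,220,5,'s12o')
snap('top','t12')"
```

```text
t 18.25 pos [0.4645 0.1059 0.162 ] jawyaw 21.32 tilt 0.154 F [-0.1366 -0.2732 -1.8858] M [ 0.0166  0.0178 -0.0357] open 0.273 q6 -0.396 q [-0.023   0.2779  1.7371  0.001   1.1292 -0.3956]
[ 0.     -0.0003  0.0009 -0.0031 -0.002  -0.0018]
```

View pics/s12o.png

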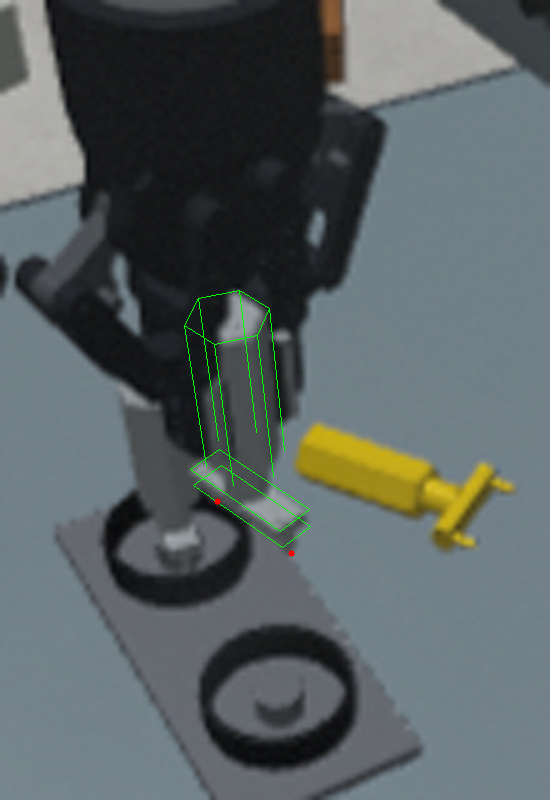

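View pics/t12.png

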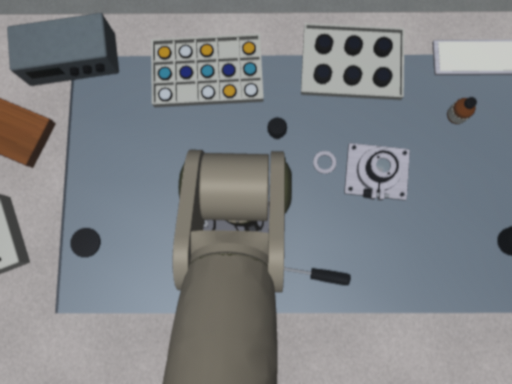

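Request:
apply_moves([
  [[0.015,-0.0003,0.0009,-0.003,-0.002,-0.0018,0],[0.04,-0.0003,0.0009,-0.003,-0.002,-0.0018,0],[0.065,-0.0003,0.0009,-0.003,-0.002,-0.0018,0],[0.085,-0.0003,0.0009,-0.003,-0.002,-0.0018,0],[0.097,-0.0003,0.0009,-0.003,-0.002,-0.0018,0],[0.101,-0.0003,0.0009,-0.003,-0.002,-0.0018,0],[0.102,-0.0003,0.0009,-0.003,-0.002,-0.0018,0],[0.102,-0.0003,0.0009,-0.003,-0.002,-0.0018,0]],
])

```text
time_s: 19.02
tcp_pos: [0.4657, 0.1057, 0.0606]
orientation: [-0.132, 0.694, 0.132, 0.695]
force: [0.2, -0.7, -1.9]
opening: 0.269
```

```bash
python3 s.py;python3 -c "
from h import *
snap('side','s13'); crop('s13',165,130,255,220,7,'s13c')"
```

```text
19.02 z 0.0606 xy [0.4657 0.1057] yaw 21.45 F [ 0.2352 -0.7281 -1.9261] Mz 0.029 op 0.269 q6 -0.397 eff6 0.0057
```

View pics/s13c.png

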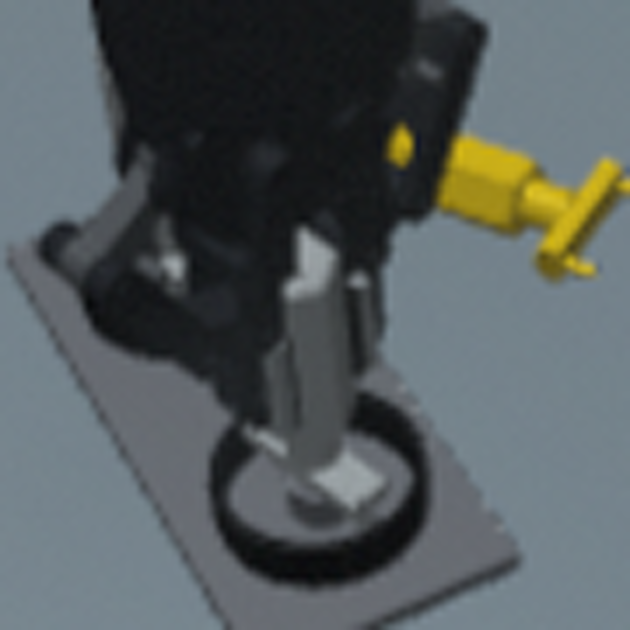

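Request:
apply_moves([
  [[0.001,0,0,0,0,0,0],[0.002,0,0,0,0,0,0],[0.0028,0,0,0,0,0,0],[0.0032,0,0,0,0,0,0],[0.0032,0,0,0,0,0,0]],
])

```text
time_s: 19.48
tcp_pos: [0.4659, 0.1058, 0.0577]
orientation: [-0.132, 0.694, 0.132, 0.695]
force: [-0.5, -0.5, -3.0]
opening: 0.274
```

```bash
python3 s.py
```

```text
19.48 z 0.0577 xy [0.4659 0.1058] yaw 21.47 F [-0.4564 -0.5126 -3.0449] Mz 0.030 op 0.274 q6 -0.397 eff6 0.0005
```

Request:
apply_moves([
  [[0.0004,0,0,0,0,0,0],[0.0008,0,0,0,0,0,0],[0.0008,0,0,0,0,0,0]],
])

```text
time_s: 19.73
tcp_pos: [0.466, 0.1058, 0.0573]
orientation: [-0.132, 0.694, 0.132, 0.695]
force: [-1.4, 0.0, 2.8]
opening: 0.274
```

```bash
python3 s.py
```

```text
19.73 z 0.0573 xy [0.466  0.1058] yaw 21.47 F [-1.4395  0.0116  2.8033] Mz -0.005 op 0.274 q6 -0.397 eff6 -0.0006
```

Request:
apply_moves([
  [[-0.0003,0,0,0,0,0,0.3],[-0.0003,0,0,0,0,0,0.36],[-0.0003,0,0,0,0,0,0.42],[-0.0003,0,0,0,0,0,0.5],[-0.0003,0,0,0,0,0,0.6],[-0.0003,0,0,0,0,0,0.6],[-0.0003,0,0,0,0,0,0.6]],
])

```text
time_s: 20.32
tcp_pos: [0.466, 0.1058, 0.0575]
orientation: [-0.132, 0.694, 0.132, 0.695]
force: [-0.2, -1.1, 0.1]
opening: 0.599
```

```bash
python3 s.py;python3 -c "
from h import *
snap('side','s14'); crop('s14',165,130,255,220,7,'s14c')"
```

```text
20.32 z 0.0575 xy [0.466  0.1058] yaw 21.47 F [-0.1947 -1.1484  0.1334] Mz -0.024 op 0.599 q6 -0.397 eff6 0.0000
```

View pics/s14c.png

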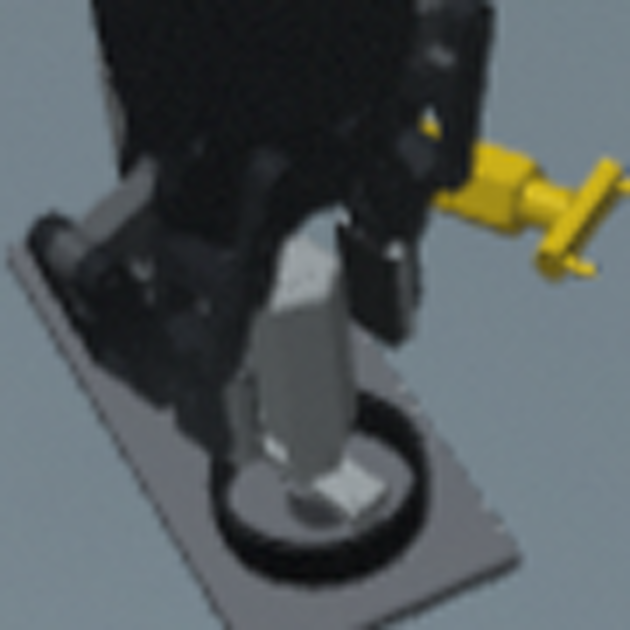

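Standing upright on its post, released. Retreat straight up, then off to the side to look.

Request:
apply_moves([
  [[-0.01,0,0,0,0,0,0.6],[-0.03,0,0,0,0,0,0.6],[-0.06,0,0,0,0,0,0.6],[-0.1,0,0,0,0,0,0.6],[-0.14,0,0,0,0,0,0.6],[-0.17,0,0,0,0,0,0.6],[-0.18,0.05,0.05,0,0,0,0.6],[-0.18,0.1,0.05,0,0,0,0.6],[-0.18,0.17,0.03,0,0,0,0.6],[-0.18,0.21,0.01,0,0,0,0.6],[-0.18,0.24,0,0,0,0,0.6],[-0.18,0.26,0,0,0,0,0.6],[-0.18,0.26,0,0,0,0,0.6]],
])

```text
time_s: 21.45
tcp_pos: [0.3681, 0.3499, 0.2384]
orientation: [-0.132, 0.694, 0.132, 0.696]
force: [0.6, 1.5, 0.3]
opening: 0.602
```

```bash
python3 s.py;python3 -c "
from h import *
snap('side','s15'); snap('top','t15')
crop('s15',155,110,255,225,6,'s15c'); crop('s15',280,235,385,335,6,'s15d')
a,b=(dark(load('s15')[0],*p,2) for p in ((337,264),(333,285)))
print(a,b)"
```

```text
21.45 z 0.2384 xy [0.3681 0.3499] yaw 21.57 F [0.5802 1.5233 0.2723] Mz -0.047 op 0.602 q6 0.153 eff6 -0.6040
[336.4748 265.9076] [331.6623 285.1436]
```

View pics/s15c.png

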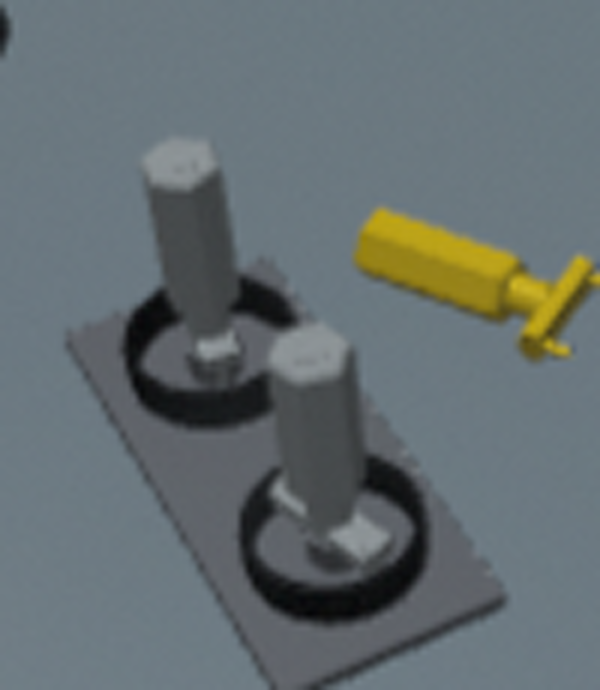

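View pics/s15d.png

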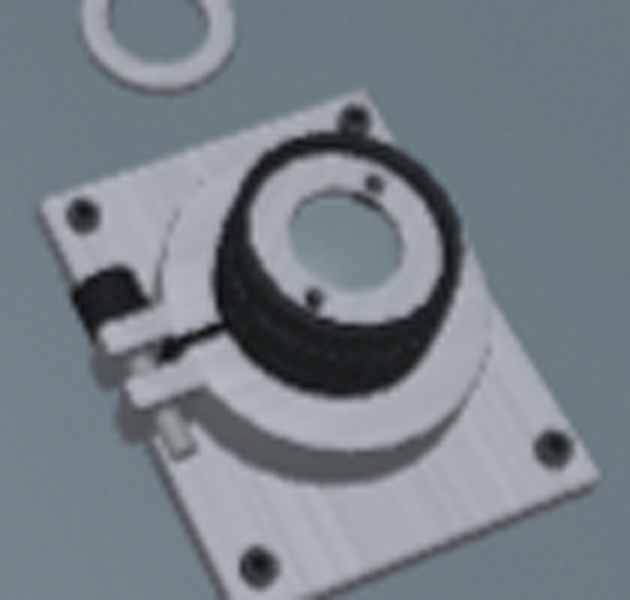

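View pics/t15.png

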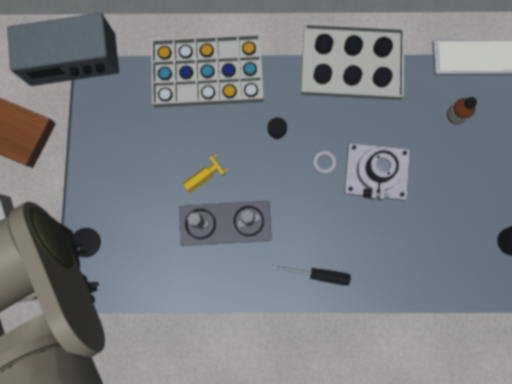

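```bash
python3 -c "
from h import *
im,_=load('s15')
a,b=dark(im,374/6+280-.4,183/6+235-.4,2),dark(im,313/6+280-.4,299/6+235-.4,2)
A,B=onplane('side',*a,.067),onplane('side',*b,.067);d=A-B
print(A,B,np.linalg.norm(d),np.degrees(np.arctan2(d[1],d[0])))
im,_=load('t15'); crop('t15',360,145,405,190,14,'t15c')
ctrl.close_job()"
```

```text
[ 0.5881 -0.1549  0.067 ] [ 0.5541 -0.175   0.067 ] 0.039529221526345734 30.57540025504232
the job is handed in; nothing more can be done
```

The ring is home on the lens and nipped up to about 0.4 N m, and the spanner is back upright in the right-hand cup it came from. I handed the job in at about 21.5 s of the 72 s.

- **Spanner:** I took the wide-bar spanner from the rest's -y cup. Its foot bar measured about 50 mm in the picture, so it could not be the 32 mm one.
- **Fit:** Its pins went into the ring's holes without catching. They touched the hole floor at 5 mm depth, at the height it should be, with only about 5 N of pressing.
- **Tightening:** The ring turned clockwise against a steady 0.16 N m or so, and met its stop after about 0.85 rad. I then held it at about 0.40 N m: the wrist moment read 0.36–0.45 with noise, and the last joint's torque settled at 0.404.
- **Release:** I turned back 0.04 rad, about the play between pins and holes, until the torque read near zero, then lifted straight out.

**Last checks:**
- The side picture shows the ring's holes 39.5 mm apart on a line at 30.6°, turned about 46° from the start.
- That is about 4° short of the spanner's own final angle of 26.7°. The play and the grip's give cover about 2–3° of it and image error may cover the rest. I did not measure the ring's torque again after lifting off.
- The spanner stands upright on its post. The narrow spanner, the yellow look-alike and the rest of the scene look unmoved, and the robot touches nothing.

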